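Scoop the turned rings out from under the drying ledge and gauge the large one

ROBOT

A 7-joint arm with a two-finger parallel gripper is mounted at the origin on a cart in front of the work surface, level with it; the furniture and walls round the work are solid. World frame = base frame: x ahead of the robot, y to its left, z up, the work surface at z = 0. Lengths are in m, angles in rad, forces in N, time in s.
With the tool pointing down it reaches from about 0.35 to 0.9 m from the base axis. Payload 7.2 kg.
Tool frame: the origin (TCP) lies between the finger pads; the fingertips stand 19 mm ahead of it and the grasp point (between the pads) is the TCP; z points along the fingers, y is the line along which they close (so a half turn about z gives the same grasp; the last joint's range is limited). The gripper opens to 85 mm and grips with 20 to 120 N. Pads are 22 mm wide; open, the fingers measure 114 mm over their backs; the gripper's body (76 mm by 85 mm) begins 54 mm behind the grasp point. The pads swing forward as they close: fully open they stand 13 mm farther back than shut.
Start: joints at [1.085, 0.411, -0.013, 1.596, 0.006, 1.134, -0.082], TCP at [0.254, -0.571, 0.25] pointing down, gripper open.
Joint ranges: [-2.95, 2.95], [-0.29, 1.99], [-1.47, 1.44], [0.14, 2.54], [-1.03, 4.17], [0.13, 1.85], [-2.86, 2.86]. Speed limits (rad/s): [2.39, 2.39, 3.01, 3.01, 3.14, 3.14, 3.14].

INTERFACE

Orientations are given as [roll, pitch, yaw] about the fixed x, y, z axes, in that order (R = Rz(yaw) Ry(pitch) Rx(roll)).
In Python, from station import env gives the robot as it stands.
- The arm moves only by the shell command python3 -m creep 'ROWS' [OPENING]. ROWS is a JSON object of lists of equal length, an entry for each row: "dp": the shift along the world's x, y, z in m, a list of three; "turn": the turn about the world's z in rad. A call has 1 to 5 rows; each row shifts and turns the commanded pose from where the row before left it; what a row does not reach is not made up. A row lasts 1/10 s, in which the tool goes at most 50 mm and 8.59 degrees, less where a joint would pass 70% of its speed; a pose out of reach is approached as far as the arm can. A call is refused whole if a number of a shift passes 0.05 or a number of a turn 0.15, either way. A call with a gripper value outside its range is refused whole. OPENING is the closure, from -1 (fully open) to 1 (shut), so that 0 is half open, set as the call begins (- or left out, the last holds). The fingers move at their own pace and stop on an object; the grip force is fixed at half the most. Time passes only in rows, so rows that do not move let the fingers close. It gives the time, the measured TCP pose, the force, the opening and the grip force at its end, in the units of the state.
- env.get_state(): the state, without advancing time (a new reading comes with each control period).
- env.read_camera(name): name is "scene" or "top"; returns the picture (480x640x3 uint8, blue, green, red); there is no depth.
- env.camera_params(name): a dict with "fx", "fy", "cx", "cy" (pixels), "dist_coeffs" ([k1, k2, p1, p2, k3] as OpenCV has them; the pictures are not rectified), "eye" and "attitude" of the camera in the world. Camera axes: x right, y down, z forward; pixel columns grow to the right and rows downward; lengths in m; the calibration is good to about 2 mm. A picture is of the moment at which its call begins. camera_params takes no time and is no camera call.
- env.close_job(): hands the job in; it is judged then, once.
The state is a dict: "t": time; "joint_pos": joint angles; "dq": joint speeds; "joint_torque": joint torques, N m; "tool_pos": TCP position; "orientation": TCP orientation; "contact_force": force on the tool from outside, world axes, zero at the start; "moment": the same for the moment, N m; "width": finger opening in m; "finger_force": force on a finger pad.
Only numpy, scipy, OpenCV 4.12 (cv2) and the standard library are available. Lean on these libraries where they do the work, as an engineer would, in place of code of your own. Each camera call takes 0.05 s, during which the arm holds its last target. There are 200 camera calls.

TASK

Raise the clear ledge's gate until the pawl holds it on its second notch and let go, then slide the flat scoop in under the lip and draw the turned rings out on it, never touching a ring still under the ledge with the fingers. Put the small rings in the green bowl, lay the one large ring flat between the bench gauge's jaws, slide them shut until they bear on it, and leave it there. Leave the bowl upright, the scoop flat on the bench clear of the ledge, the gate on its second notch, and the glue bottle and wax tin alone.

Things in the scene. Friction and masses are not known exactly. Their poses are not given: they have to be found in the camera images.
- ledge: Low drying ledge fixed on the bench, clear roof, plywood walls. Origin on the bench under the middle of its front lip; x points into the bay (roughly world +y), y to the left as one looks in. The bay is y -190 to 190, x 0 to 145 mm (back wall), the bench its floor; roof underside 77, top 83 mm up. Guide posts, 20 mm square, 205 mm high, stand at y -215 and 215, x -9.
- gate (a joint): Height in m of the clear gate before the ledge's front: 0 = down, 0.09 = top stop. It weighs 0.35 kg and falls if let go. A gravity pawl on the left post holds it at 0.030 (first notch) or 0.060 (second; opening then 64 mm). The pawl drops in only when the gate is lifted some 20 mm past a notch (to 0.052, 0.082), then let down on it.
- gate_grip (a point): Point in the gate's wooden grip, a tab on top of its middle: 14 mm thick along the ledge's x, 60 mm wide along its y, standing 87 to 141 mm over the bench when the gate is down; this point is then 120 mm up, 14 mm before the lip, and moves with the gate. Axes as the ledge's.
- scoop_grip (a point): Point in the handle of the flat steel scoop, 30 mm over its underside. The wooden handle is a bar along x, 18 mm wide, 32 mm high (14 to 46 mm over the bench); it ends 42 mm behind this point, on a small foot. x points to the scoop's front edge, z up. The scoop weighs 0.28 kg and lies flat.
- scoop_edge (a point): Middle of the scoop's thin front edge, at bench level, 240 mm ahead of scoop_grip. Blade 170 mm wide, 2.6 mm thick, 130 mm from edge to an 18 mm high rear wall, no side walls; its first 30 mm are a wedge. Pushed in along the bench it shoves a ring to the back wall, then slides under it; drawn out, the ring rides on it.
- ring_1_mid (a point): Centre (half-way up) of a small turned wooden ring, 57 mm across, 15 mm high, rounded, 30 g; lies flat under the ledge at the start, or is absent (two to four small rings are there). Grip it across its outside.
- ring_2_mid (a point): Centre (half-way up) of a small turned wooden ring, 57 mm across, 15 mm high, rounded, 30 g; lies flat under the ledge at the start, or is absent (two to four small rings are there). Grip it across its outside.
- ring_3_mid (a point): Centre (half-way up) of a small turned wooden ring, 57 mm across, 15 mm high, rounded, 30 g; lies flat under the ledge at the start, or is absent (two to four small rings are there). Grip it across its outside.
- ring_4_mid (a point): Centre (half-way up) of a small turned wooden ring, 57 mm across, 15 mm high, rounded, 30 g; lies flat under the ledge at the start, or is absent (two to four small rings are there). Grip it across its outside.
- large_ring_mid (a point): Centre (half-way up) of the large turned wooden ring, 67 mm across (62 to 66 mm between the jaws), 15 mm high, rounded, 30 g; always there, flat under the ledge at the start. Grip it across its outside.
- gauge: Bench gauge fixed on the bench. Origin on the bench at the middle of the fixed jaw's face (jaw 30 mm high, y -28 to 86); x points out of the gap through that jaw (roughly world -y), y to the rail, z up. The ring goes flat on the bench in the gap with its centre at y 0. The rail is at y 68 to 86 mm, 20 mm high. Its place and yaw vary.
- gauge_jaw (a joint): Travel in m of the gauge's sliding jaw toward the fixed jaw, at most 0.07. The gap is 105 mm less this value, so it reads 0.038 to 0.043 when shut on the large ring. The jaw (28 mm high, 12 mm thick) slides with 1.5 N of friction and stays where it is left.
- jaw_grip (a point): Point in the sliding jaw's wooden grip tab, 55 mm up: tab 14 mm thick along the gauge's x, 32 mm wide along y, 30 to 72 mm over the bench, at gauge y 36; the jaw's face is 7 mm ahead in x. The tab is sprung on the jaw along x, 2 mm per N, at most 14 mm either way: push it 8 to 12 mm on after the jaw touches, then let go. Axes as the gauge's.
- bowl: Loose turned green-grey bowl, 155 mm across the rim, 77 mm high, inner floor 9 mm up and about 55 mm wide, inside of the rim about 145 mm wide; origin under its centre, z up. Stands on the bench at the robot's right.
- glue_bottle: Glue bottle, 58 mm wide, 174 mm high, standing at the far edge of the bench; origin at its foot. A bystander.
- wax_tin: Round wax tin, 76 mm wide, 31 mm high, on the bench to the right of the gauge; origin at its foot. A bystander.

How it is judged:
On the way, in this order (a step that is already met when the one before it is completed fails the run):
1. the gate rests on its second notch (value of joint gate between 0.05 and 0.07 m), for 0.5 s.
2. the scoop's front edge is well in under the ledge (x of scoop_edge in the frame of ledge above 0.05 m and z of scoop_edge in the frame of ledge below 0.02 m), for 0.1 s.
3. the gauge's jaws bear on the large ring from both sides (value of joint gauge_jaw between 0.036 and 0.045 m and x of large_ring_mid in the frame of gauge between -0.039 and -0.029 m and y of large_ring_mid in the frame of gauge between -0.022 and 0.022 m and height (world z) of large_ring_mid below 0.012 m and contact force between large_ring and gauge_jaw above 1 N and contact force between large_ring and gauge_c0 above 1 N), for 0.1 s.
At the end, for the whole second after the job is handed in: Every small ring is in the bowl (within 55 mm of its axis, not above the rim), bowl upright; the large ring flat in the gauge (within 22 mm of y 0), jaws shut on it (joint 0.036 to 0.045); the scoop flat, edge 20 mm or more clear of the lip; the gate on its second notch (0.05 to 0.07) (all of step 1 and horizontal distance between each of ring_1_mid, ring_2_mid, ring_3_mid, ring_4_mid and bowl below 0.055 m and z of ring_1_mid in the frame of bowl between 0.008 and 0.08 m and z of ring_2_mid in the frame of bowl between 0.008 and 0.08 m and z of ring_3_mid in the frame of bowl between 0.008 and 0.08 m and z of ring_4_mid in the frame of bowl between 0.008 and 0.08 m and value of joint gauge_jaw between 0.036 and 0.045 m and x of large_ring_mid in the frame of gauge between -0.039 and -0.029 m and y of large_ring_mid in the frame of gauge between -0.022 and 0.022 m and height (world z) of large_ring_mid below 0.012 m and angle between bowl's own z axis and vertical below 0.15 rad and height (world z) of bowl below 0.01 m and linear speed of bowl below 0.02 m/s and x of scoop_edge in the frame of ledge below -0.02 m and height (world z) of scoop_edge below 0.008 m and angle between scoop_edge's own z axis and vertical below 0.08 rad); the robot touches nothing.
It fails at once if the gripper touches a ring that lies under the ledge ((contact force between the fingers and large_ring above 0.5 N and x of large_ring_mid in the frame of ledge above 0 m) or (contact force between the fingers and ring_1 above 0.5 N and x of ring_1_mid in the frame of ledge above 0 m) or (contact force between the fingers and ring_2 above 0.5 N and x of ring_2_mid in the frame of ledge above 0 m) or (contact force between the fingers and ring_3 above 0.5 N and x of ring_3_mid in the frame of ledge above 0 m) or (contact force between the fingers and ring_4 above 0.5 N and x of ring_4_mid in the frame of ledge above 0 m)).
It fails at once if the glue bottle or the wax tin is shifted by more than 30 mm (distance of any of glue_bottle, wax_tin from where it was at the start of the episode above 0.03 m).
Of ring_1, ring_2, ring_3, ring_4 only 2 to 4 are there at a start; the rules pass over those that are not, and their reading is None.
At some moment in a run one of bowl, scoop may be knocked a few centimetres aside while the robot is not near it.
Once in a run the grip may slacken for a moment while it holds something.
It also fails if it takes over 210 s, if anything falls off the work surface, if the arm or the gripper's body presses on something with over 40 N, if the wrist force passes 120 N, or if a joint passes its speed limit or range.

## Working session

There is one attempt and no reset: what is moved stays moved. The work goes in short steps, Python scripts to look and compute and a shell command to move; the robot and the scene stay as the last step left them, time stands still between calls to the robot, and variables do not carry over. Pictures are saved under pics/ and viewed, at most 14 in all, crops included, and the job is handed in when it is done.

```bash
ls; mkdir -p pics; cat > h.py <<'E'
import numpy as np, cv2
from station import env
from scipy.spatial.transform import Rotation as R
def cam(n):
    p=env.camera_params(n); K=np.array([[p['fx'],0,p['cx']],[0,p['fy'],p['cy']],[0,0,1.]])
    return p,K,np.array(p['dist_coeffs'],float)
def rot(p):
    a=np.array(p['attitude'],float)
    return a if a.shape==(3,3) else (R.from_euler('xyz',a).as_matrix() if a.size==3 else R.from_quat(a).as_matrix())
def ray(n,uv):
    p,K,d=cam(n); u=cv2.undistortPoints(np.array(uv,float).reshape(-1,1,2),K,d).reshape(-1,2)
    return np.array(p['eye'],float),np.c_[u,np.ones(len(u))]@rot(p).T
def plane(n,uv,z):
    e,r=ray(n,uv); return e+r*((z-e[2])/r[:,2])[:,None]
def proj(n,X):
    p,K,d=cam(n); M=rot(p).T; X=np.array(X,float).reshape(-1,3)
    return cv2.projectPoints(X,cv2.Rodrigues(M)[0],-M@np.array(p['eye'],float),K,d)[0].reshape(-1,2)
E
python3 - <<'E'
from h import *
for n in('scene','top'):
    print(env.camera_params(n)); cv2.imwrite(f'pics/{n}0.png',env.read_camera(n))
print(env.get_state())
E
```

```text
pics
{'fx': 501.14450562096584, 'fy': 501.14450562096584, 'cx': 320.4167988792733, 'cy': 244.28937348622506, 'dist_coeffs': array([-0.08446222,  0.        ,  0.        ,  0.        ,  0.        ]), 'eye': array([0.20714247, 0.77554946, 0.93876841]), 'attitude': array([-2.30826728e+00, -1.90234248e-03, -2.70008434e+00])}
{'fx': 605.4230052350094, 'fy': 605.4230052350094, 'cx': 311.6096882962609, 'cy': 240.20369728414911, 'dist_coeffs': array([-0.20951751,  0.        ,  0.        ,  0.        ,  0.        ]), 'eye': array([ 0.47366384, -0.05966432,  1.50334834]), 'attitude': array([-3.05152137,  0.0082668 , -1.57984541])}
{'t': 0.1, 'joint_pos': array([ 1.08479841,  0.41182289, -0.01272666,  1.59698598,  0.00556277,
        1.13428161, -0.08224502]), 'dq': array([ 1.05255008e-03, -1.91260107e-03,  8.94640405e-05, -5.24928359e-04,
       -4.60220384e-04,  1.96675755e-04, -1.16047530e-03]), 'joint_torque': array([ 3.36799843e-03, -6.01825762e+01,  6.84966445e-01, -3.00088549e+01,
        1.41241818e-02,  6.51816212e-03,  2.15838116e-05]), 'tool_pos': array([ 0.25340403, -0.57085633,  0.24952469]), 'orientation': array([-3.14013091e+00,  6.38835862e-05,  4.17774939e-01]), 'contact_force': array([ 0.11446099, -0.33712221, -0.7963041 ]), 'moment': array([-0.0264789 ,  0.01244944,  0.00448162]), 'finger_force': 0.0, 'width': 0.08584232539758126}
```

View pics/top0.png

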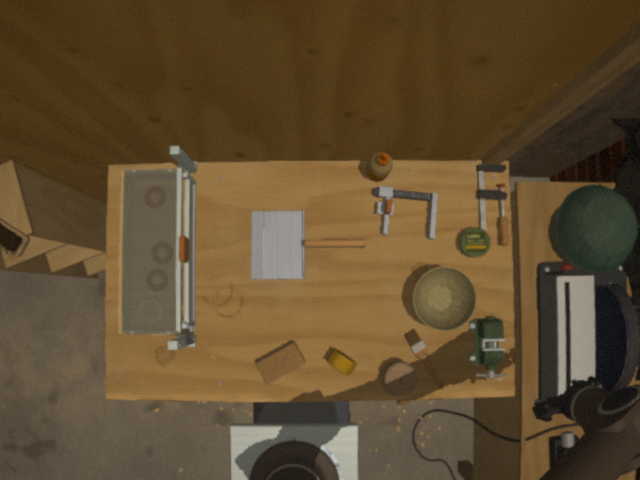

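View pics/scene0.png

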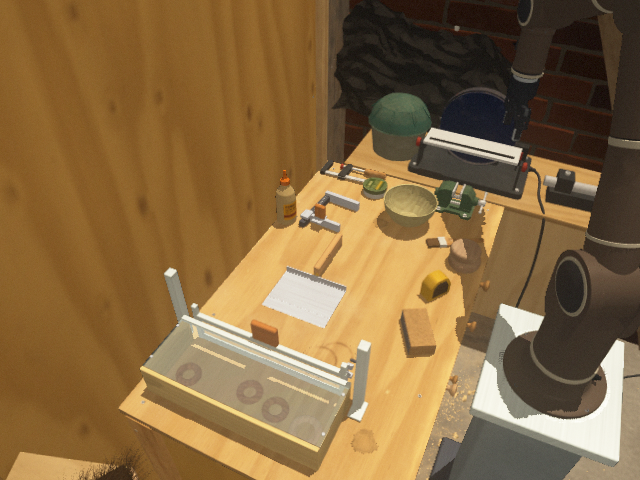

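The top view shows the ledge at left (rings near (155,197), (162,252), (157,280), perhaps a fourth at (150,310)), gate grip (183,249), scoop blade (278,245) with its handle out to (365,243), gauge (405,207), bowl (444,297) and tin (474,242).

```bash
python3 - <<'E'
from h import *
t=cv2.imread('pics/top0.png'); s=cv2.imread('pics/scene0.png')
def enh(i,k):
    l=cv2.cvtColor(i,cv2.COLOR_BGR2LAB); l[...,0]=cv2.createCLAHE(4,(3,3)).apply(l[...,0]); return cv2.resize(cv2.cvtColor(l,cv2.COLOR_LAB2BGR),None,fx=k,fy=k,interpolation=cv2.INTER_CUBIC)
a=enh(t[140:360,105:210],2.7); b=enh(t[175:250,360:450],4); 
c=np.zeros((max(a.shape[0],b.shape[0]),a.shape[1]+b.shape[1],3),np.uint8); c[:a.shape[0],:a.shape[1]]=a; c[:b.shape[0],a.shape[1]:]=b
cv2.imwrite('pics/c0.png',c); print(a.shape)
hsv=cv2.cvtColor(t,cv2.COLOR_BGR2HSV)
# orange wooden tabs
m=((hsv[...,0]>4)&(hsv[...,0]<16)&(hsv[...,1]>150)&(hsv[...,2]>60)).astype(np.uint8)
n,_,st,ce=cv2.connectedComponentsWithStats(m)
for i in range(1,n):
    if st[i,4]>25: print(st[i],ce[i],plane('top',[ce[i]],0.05)[0].round(3))
for nm,uv,z in [('gategrip',(183,249),.141),('blade ctr',(278,245),0.0),('edge a',(252,212),0),('edge b',(252,279),0),('handle end',(365,243),.046),('bowl rim',(444,297.5),.077),('r1',(155,197),.0075),('r2',(162,252),.0075),('r3',(157,280),.0075),('postL',(177,156),.205),('postR',(177,340),.205)]:
    print(nm,plane('top',[uv],z)[0].round(4))
E
```

```text
(594, 284, 3)
[377 152  13  14 129] [382.76744186 158.33333333] [ 0.805 -0.225  0.05 ]
[385 200   7  13  62] [387.87096774 206.0483871 ] [ 0.687 -0.235  0.05 ]
[180 236   8  26 174] [183.18390805 248.87356322] [0.587 0.264 0.05 ]
[561 264  11   6  47] [566.27659574 266.76595745] [ 0.532 -0.683  0.05 ]
gategrip [0.5795 0.2442 0.141 ]
blade ctr [0.5984 0.0355 0.    ]
edge a [0.6822 0.1006 0.    ]
edge b [0.5141 0.1007 0.    ]
handle end [ 0.5973 -0.1779  0.046 ]
bowl rim [ 0.4632 -0.3616  0.077 ]
r1 [0.7231 0.3486 0.0075]
r2 [0.5828 0.328  0.0075]
r3 [0.5124 0.3403 0.0075]
postL [0.7815 0.2469 0.205 ]
postR [0.3773 0.2429 0.205 ]
```

View pics/c0.png

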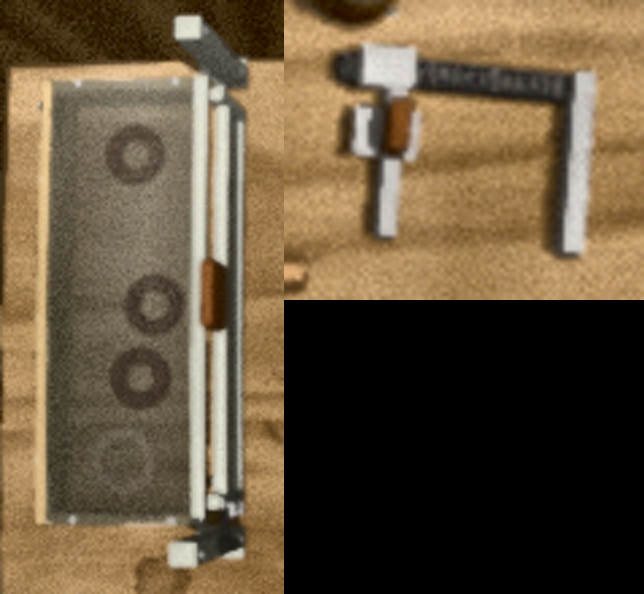

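The crop shows three clear dark rings and a faint pale ring at crop (122,460); I need to know which is the large one and whether the faint one is real.

```bash
python3 - <<'E'
from h import *
ims=[env.read_camera('top') for _ in range(6)]; t=np.mean(ims,0)
sc=np.mean([env.read_camera('scene') for _ in range(6)],0)
def st(i,k):
    i=i.copy()
    for c in range(3):
        lo,hi=np.percentile(i[...,c],(2,98)); i[...,c]=np.clip((i[...,c]-lo)/(hi-lo),0,1)*255
    return cv2.resize(i.astype(np.uint8),None,fx=k,fy=k,interpolation=cv2.INTER_CUBIC)
a=st(t[172:330,125:175],3.7); b=st(sc[345:455,150:340],3)
c=np.zeros((590,800,3),np.uint8); c[:a.shape[0],:a.shape[1]]=a[:590]; c[:b.shape[0],200:200+b.shape[1]]=b
cv2.imwrite('pics/c1.png',c)
np.save('t.npy',t)
g=t[...,1]; 
# dark ring sizes: second moments & area above bench-level metric
for u,v in [(155,197),(162,252),(157,280),(150,310)]:
    P=g[v-17:v+18,u-17:u+18]; bg=np.median(np.r_[P[0],P[-1],P[:,0],P[:,-1]]); D=cv2.GaussianBlur(bg-P,(0,0),.7)
    yy,xx=np.mgrid[v-17:v+18,u-17:u+18]
    m=(D>D.max()*.5); cx,cy=xx[m].mean(),yy[m].mean()
    r=np.hypot(xx-cx,yy-cy); prof=[round(float((bg-P)[(r>=k)&(r<k+1)].mean()),1) for k in range(17)]
    print(cx.round(1),cy.round(1),bg,m.sum(),prof,plane('top',[(cx,cy)],.0075)[0].round(4))
E
```

```text
154.5 196.5 91.5 296 [3.0, 2.5, 2.7, 3.2, 6.6, 11.5, 14.0, 14.1, 14.0, 13.9, 10.6, 5.2, 1.7, 0.8, 0.5, 0.3, 0.3] [0.7244 0.3501 0.0075]
161.7 252.6 93.16666666666667 295 [1.9, 1.4, 1.5, 1.7, 4.3, 10.4, 13.7, 14.0, 13.8, 13.9, 11.4, 5.4, 0.8, -1.6, -5.7, -8.7, -8.9] [0.5812 0.3289 0.0075]
156.8 279.3 92.75 309 [-1.3, -0.1, -0.2, 0.0, 3.1, 9.4, 12.9, 13.2, 13.4, 13.8, 11.2, 5.2, 1.0, 0.0, -0.0, -0.0, 0.6] [0.5142 0.3408 0.0075]
144.0 311.5 93.0 115 [1.1, 0.2, -0.3, -1.1, -1.1, -1.3, -1.1, -0.8, -0.6, -0.7, -0.5, -0.5, -0.1, -0.3, -0.2, -0.4, -0.5] [0.4333 0.3738 0.0075]
```

View pics/c1.png

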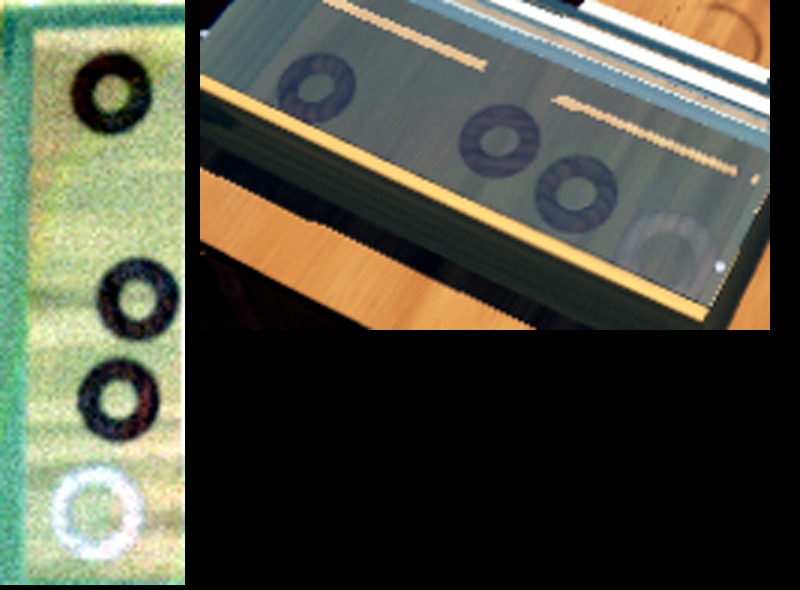

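The faint ring (top px ≈(151,311), outer about 25 px against 22 px) is the pale large ring; the three dark ones are small. Now the frames.

```bash
python3 - <<'E'
from h import *
P=lambda uv,z: plane('top',[uv],z)[0].round(4)
t=np.load('t.npy').astype(np.uint8)
s=env.read_camera('scene')
print('posts',P((174.6,150),.205),P((172.8,344.8),.205))
print('large',P((151.2,310.6),.0075))
a,b=P((431.5,193.75),.03),P((428.5,237.5),.03); print('fixed jaw inner',a,b,'len',np.linalg.norm(a-b),'dir(y)',np.degrees(np.arctan2(*(a-b)[[1,0]])))
print('slide jaw inner top',P((387.75,233),.028),'tab',P((388.5,206),.072))
h=cv2.cvtColor(s,cv2.COLOR_BGR2HSV); m=((h[...,0]>4)&(h[...,0]<16)&(h[...,1]>150)&(h[...,2]>60)).astype(np.uint8)
n,_,st,ce=cv2.connectedComponentsWithStats(m)
for i in range(1,n):
    if st[i,4]>60: print(st[i],ce[i])
def tri(u,v):
    e1,d1=ray('top',[u]);e2,d2=ray('scene',[v]);A=np.c_[d1[0],-d2[0]];k=np.linalg.lstsq(A,e2-e1,rcond=None)[0]
    p,q=e1+k[0]*d1[0],e2+k[1]*d2[0];return ((p+q)/2).round(4),np.linalg.norm(p-q).round(4)
print(tri((183.2,248.9),(264,331)))
for p in [(.58,.25,.141)]: print(proj('scene',p),proj('top',p))
hb=cv2.cvtColor(t,cv2.COLOR_BGR2HSV); print(hb[300,440],hb[270,420],hb[345,440])
print('handle',P((305,243.5),.046),P((365,243),.046))
E
```

```text
posts [0.7953 0.2527 0.205 ] [0.3669 0.2522 0.205 ]
large [0.4357 0.355  0.0075]
fixed jaw inner [ 0.7196 -0.3471  0.03  ] [ 0.6107 -0.3363  0.03  ] len 0.10943422682141085 dir(y) -5.663706258020586
slide jaw inner top [ 0.6229 -0.2358  0.028 ] tab [ 0.6834 -0.2338  0.072 ]
[529 121  45  13 136] [549.44117647 126.80882353]
[537 148  52  13  84] [566.76190476 154.76190476]
[280 169  10  17 108] [284.39814815 178.91666667]
[315 203  11  16 134] [319.84328358 210.41791045]
[251 320  28  27 458] [264.48253275 332.37772926]
[144 429  28  48 258] [156.43023256 452.41085271]
(array([0.5817, 0.2485, 0.1206]), np.float64(0.0008))
[[263.78501873 325.5697941 ]] [[180.5287395  248.81251511]]
[ 22 108 135] [ 18 144  76] [ 18 143 137]
handle [ 0.5976 -0.0328  0.046 ] [ 0.5973 -0.1779  0.046 ]
```

```bash
R='[-0.02'; 
python3 -m creep '{"dp":[[0.016,0.04,0],[0.016,0.04,0],[0.016,0.04,0],[0.016,0.04,0],[0.016,0.04,0]],"turn":[-0.021,-0.021,-0.021,-0.021,-0.021]}' -1
python3 -m creep '{"dp":[[0.016,0.04,0],[0.016,0.04,0],[0.016,0.04,0],[0.016,0.04,0],[0.016,0.04,0]],"turn":[-0.021,-0.021,-0.021,-0.021,-0.021]}'
python3 -m creep '{"dp":[[0.016,0.04,0],[0.016,0.04,0],[0.016,0.04,0],[0.016,0.04,0],[0.016,0.04,0]],"turn":[-0.021,-0.021,-0.021,-0.021,-0.021]}'
python3 -m creep '{"dp":[[0.016,0.04,0],[0.016,0.04,0],[0.016,0.04,0],[0.016,0.04,0],[0,0,0]],"turn":[-0.021,-0.021,-0.021,-0.021,0]}'
```

```text
t: 1.25
tool_pos: [0.334, -0.3696, 0.2505]
orientation: [3.141, -0.0, 0.312]
contact_force: [0.9, -0.6, -0.4]
width: 0.0857
finger_force: 0.0
t: 1.75
tool_pos: [0.414, -0.1696, 0.2507]
orientation: [3.141, -0.001, 0.207]
contact_force: [0.7, -1.0, -0.2]
width: 0.0851
finger_force: 0.0
t: 2.25
tool_pos: [0.4941, 0.0304, 0.2506]
orientation: [3.141, -0.001, 0.102]
contact_force: [1.5, -0.7, -0.1]
width: 0.0855
finger_force: 0.0
t: 2.75
tool_pos: [0.5577, 0.1956, 0.2501]
orientation: [-3.137, -0.0, 0.025]
contact_force: [0.9, 0.5, 0.6]
width: 0.0856
finger_force: 0.0
```

```bash
python3 -m creep '{"dp":[[0.012,0.03,0],[0.012,0.022,0],[0,0,-0.03],[0,0,-0.03],[0,0,-0.03]],"turn":[-0.01,-0.01,0,0,0]}'
python3 -m creep '{"dp":[[0,0,-0.03],[0,0,-0.01],[0,0,0],[0,0,0]],"turn":[0,0,0,0]}'
python3 -m creep '{"dp":[[0,0,0],[0,0,0],[0,0,0],[0,0,0],[0,0,0]],"turn":[0,0,0,0,0]}' 1
python3 -m creep '{"dp":[[0,0,0],[0,0,0],[0,0,0]],"turn":[0,0,0]}'
```

```text
t: 3.25
tool_pos: [0.5816, 0.2402, 0.1594]
orientation: [3.141, -0.001, -0.001]
contact_force: [1.1, -0.3, -0.5]
width: 0.0851
finger_force: 0.0
t: 3.65
tool_pos: [0.5823, 0.2409, 0.1216]
orientation: [-3.141, -0.001, -0.001]
contact_force: [-0.4, 0.2, -0.2]
width: 0.0856
finger_force: 0.0
t: 4.15
tool_pos: [0.5818, 0.2483, 0.122]
orientation: [-3.13, -0.004, 0.003]
contact_force: [4.0, 9.3, -2.5]
width: 0.0132
finger_force: 63.2
t: 4.45
tool_pos: [0.5818, 0.2481, 0.1217]
orientation: [-3.132, -0.004, 0.004]
contact_force: [3.4, 16.8, -2.8]
width: 0.0135
finger_force: 61.9
```

```bash
python3 -m creep '{"dp":[[0,0.008,0],[0,0,0.015],[0,0,0.02],[0,0,0.02],[0,0,0.015]],"turn":[0,0,0,0,0]}'
python3 -m creep '{"dp":[[0,0,0.01],[0,0,0.006],[0,0,0],[0,0,0],[0,0,0]],"turn":[0,0,0,0,0]}'
```

```text
t: 4.95
tool_pos: [0.5818, 0.2483, 0.1914]
orientation: [3.141, -0.0, -0.001]
contact_force: [2.3, -1.6, -4.0]
width: 0.0135
finger_force: 62.1
t: 5.45
tool_pos: [0.5818, 0.2484, 0.2057]
orientation: [3.141, 0.0, -0.002]
contact_force: [3.8, -3.5, -3.6]
width: 0.0136
finger_force: 62.3
```

```bash
python3 -m creep '{"dp":[[0,0,0.003],[0,0,0],[0,0,-0.008],[0,0,-0.008],[0,0,-0.006]],"turn":[0,0,0,0,0]}'
python3 -m creep '{"dp":[[0,0,-0.004],[0,0,-0.003],[0,0,0],[0,0,0]],"turn":[0,0,0,0]}'
```

```text
t: 5.95
tool_pos: [0.5817, 0.2484, 0.1863]
orientation: [3.141, -0.0, -0.001]
contact_force: [2.8, -3.1, -3.4]
width: 0.0134
finger_force: 62.3
t: 6.35
tool_pos: [0.5818, 0.2484, 0.1802]
orientation: [3.141, -0.0, -0.001]
contact_force: [1.7, -5.4, 1.5]
width: 0.0133
finger_force: 63.1
```

```bash
python3 -m creep '{"dp":[[0,0,0],[0,0,0],[0,0,0],[0,0,0],[0,0,0]],"turn":[0,0,0,0,0]}' -1
python3 -m creep '{"dp":[[0,0,0.02],[0,0,0.03],[0,0,0.03],[0,0,0.01],[0,0,0]],"turn":[0,0,0,0,0]}'
python3 -m creep '{"dp":[[0,-0.04,0],[0,-0.05,0],[0,-0.05,0],[0,-0.05,0],[0,-0.04,0]],"turn":[0.145,0.145,0.145,0.145,0.145]}'
python3 -m creep '{"dp":[[0.003,-0.04,0],[0.003,-0.04,0],[0.003,-0.04,0],[0.003,-0.04,0],[0.003,0,0]],"turn":[0.145,0.145,0.145,0.145,0.145]}'
python3 - <<'E'
from h import *
t=env.read_camera('top');s=env.read_camera('scene');cv2.imwrite('pics/t1.png',t);cv2.imwrite('pics/s1.png',s)
c=np.hstack([cv2.resize(t[140:360,105:385],None,fx=1.4,fy=1.4),cv2.resize(s[240:460,130:400],None,fx=1.4,fy=1.4)]);cv2.imwrite('pics/c2.png',c);print(c.shape)
print(env.get_state()['orientation'])
E
```

```text
t: 6.85
tool_pos: [0.5814, 0.2491, 0.1802]
orientation: [-3.141, 0.0, -0.001]
contact_force: [0.2, 0.0, 0.6]
width: 0.0839
finger_force: 0.0
t: 7.35
tool_pos: [0.5822, 0.2492, 0.2719]
orientation: [-3.14, -0.003, -0.001]
contact_force: [0.1, -0.5, 0.2]
width: 0.0852
finger_force: 0.0
t: 7.85
tool_pos: [0.5807, 0.0174, 0.2684]
orientation: [-3.141, 0.003, 0.722]
contact_force: [0.9, 0.1, -0.0]
width: 0.0852
finger_force: 0.0
t: 8.35
tool_pos: [0.5952, -0.1473, 0.2675]
orientation: [-3.138, 0.003, 1.44]
contact_force: [-0.1, 0.8, -0.7]
width: 0.0854
finger_force: 0.0
(308, 770, 3)
[-3.13867272e+00 -1.02875848e-03  1.44231514e+00]
```

View pics/c2.png

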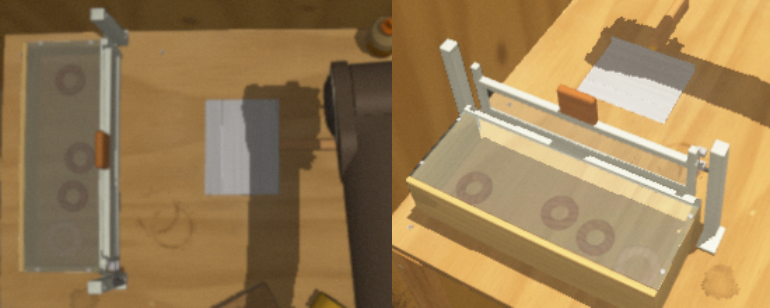

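Gate bar sits raised (tab now well above the roof), scoop unmoved, rings as before. Now grip the handle.

```bash
python3 -m creep '{"dp":[[0.002,0.005,-0.045],[0,0,-0.045],[0,0,-0.045],[0,0,-0.045],[0,0,-0.03]],"turn":[0.12,0,0,0,0]}'
python3 -m creep '{"dp":[[0,0,-0.02],[0,0,-0.008],[0,0,0],[0,0,0]],"turn":[0,0,0,0]}'
python3 -m creep '{"dp":[[0,0,0],[0,0,0],[0,0,0],[0,0,0],[0,0,0]],"turn":[0,0,0,0,0]}' 1
python3 -m creep '{"dp":[[0,0,0],[0,0,0],[0,0,0]],"turn":[0,0,0]}'
```

```text
t: 8.95
tool_pos: [0.5963, -0.1322, 0.0563]
orientation: [-3.137, -0.002, 1.561]
contact_force: [-0.4, -0.6, 0.1]
width: 0.0853
finger_force: 0.0
t: 9.35
tool_pos: [0.5992, -0.1335, 0.0331]
orientation: [3.141, -0.0, 1.562]
contact_force: [-0.5, -0.4, 1.7]
width: 0.0856
finger_force: 0.0
t: 9.85
tool_pos: [0.5989, -0.1344, 0.0328]
orientation: [3.141, 0.0, 1.563]
contact_force: [-0.6, -0.7, -0.9]
width: 0.0173
finger_force: 58.5
t: 10.15
tool_pos: [0.5989, -0.1344, 0.0327]
orientation: [3.141, 0.0, 1.563]
contact_force: [-1.6, -0.6, 5.1]
width: 0.0174
finger_force: 59.4
```

```bash
python3 -m creep '{"dp":[[-0.02,0,0],[-0.03,0,0],[-0.03,0,0],[-0.025,0,0],[-0.011,0,0]],"turn":[0,0,0,0,0]}'
python3 -m creep '{"dp":[[0,0.02,0],[0,0.025,0],[0,0.025,0],[0,0.02,0],[0,0,0]],"turn":[0,0,0,0,0]}'
python3 - <<'E'
from h import *
t=env.read_camera('top');cv2.imwrite('pics/t2.png',t);print(env.get_state()['orientation'])
cv2.imwrite('pics/c3.png',cv2.resize(t[150:350,105:355],None,fx=2.4,fy=2.4))
E
```

```text
t: 10.65
tool_pos: [0.4816, -0.1345, 0.0327]
orientation: [3.141, 0.0, 1.562]
contact_force: [2.4, 0.9, -0.2]
width: 0.0168
finger_force: 58.8
t: 11.15
tool_pos: [0.4833, -0.041, 0.0327]
orientation: [3.14, -0.002, 1.567]
contact_force: [-0.9, 5.5, 7.3]
width: 0.0173
finger_force: 59.9
[ 3.14040101e+00 -1.75555031e-03  1.56646764e+00]
```

View pics/c3.png

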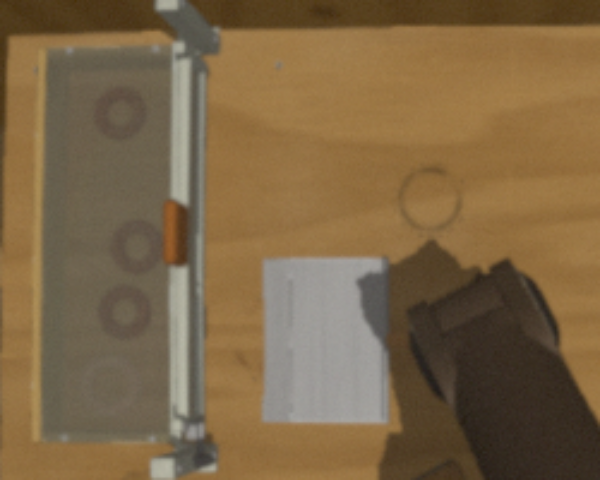

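```bash
python3 -m creep '{"dp":[[0,0.02,0],[0,0.025,0],[0,0.025,0],[0,0.02,0],[0,0.02,0]],"turn":[0,0,0,0,0]}'
python3 -m creep '{"dp":[[0,0.02,0],[0,0.02,0],[0,0.02,0],[0,0.015,0],[0,0.01,0]],"turn":[0,0,0,0,0]}'
python3 - <<'E'
from h import *
t=env.read_camera('top');s=env.read_camera('scene');cv2.imwrite('pics/t3.png',t)
cv2.imwrite('pics/c4.png',np.hstack([cv2.resize(t[160:350,115:215],None,fx=3,fy=3),cv2.resize(s[300:460,140:380],None,fx=2,fy=2,).__class__(0).__class__ and cv2.copyMakeBorder(cv2.resize(s[300:460,140:380],None,fx=2,fy=2),0,250,0,0,0)]))
E
```

```text
t: 11.7
tool_pos: [0.4836, 0.0636, 0.0327]
orientation: [3.141, 0.003, 1.561]
contact_force: [-0.3, -6.4, 9.4]
width: 0.0174
finger_force: 60.3
t: 12.2
tool_pos: [0.4837, 0.1489, 0.0327]
orientation: [3.141, 0.003, 1.562]
contact_force: [0.3, -9.9, 13.6]
width: 0.0172
finger_force: 60.8
```

View pics/c4.png

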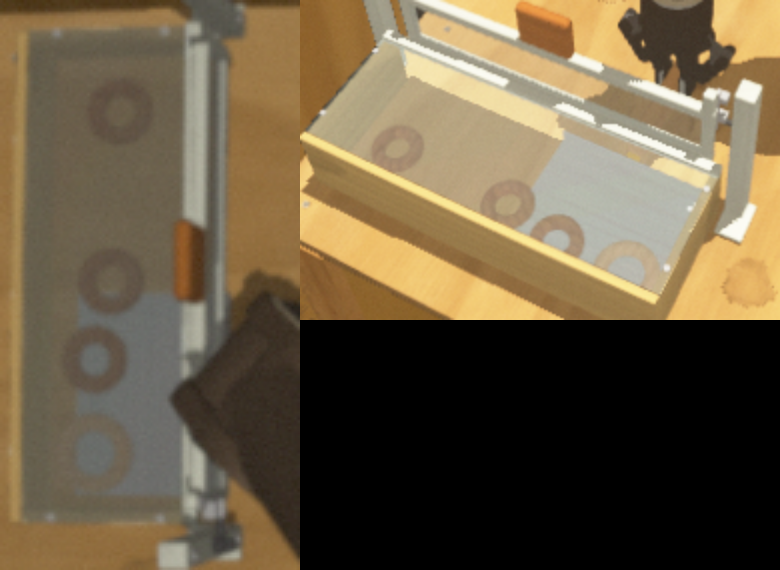

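The scoop is in by roughly 120 mm; the large and near small ring are riding up onto it, B beside its corner. Continue gently to the back wall.

```bash
python3 -m creep '{"dp":[[0,0.006,0],[0,0.006,0],[0,0.005,0],[0,0.004,0],[0,0,0]],"turn":[0,0,0,0,0]}'
python3 - <<'E'
from h import *
t=env.read_camera('top');s=env.read_camera('scene')
cv2.imwrite('pics/c5.png',np.hstack([cv2.resize(t[160:350,115:215],None,fx=3,fy=3),cv2.copyMakeBorder(cv2.resize(s[300:460,140:380],None,fx=2,fy=2),0,250,0,0,0)]))
E
```

```text
t: 12.8
tool_pos: [0.4839, 0.1692, 0.0327]
orientation: [3.141, 0.003, 1.561]
contact_force: [-0.4, -5.9, 10.7]
width: 0.0175
finger_force: 60.4
```

View pics/c5.png

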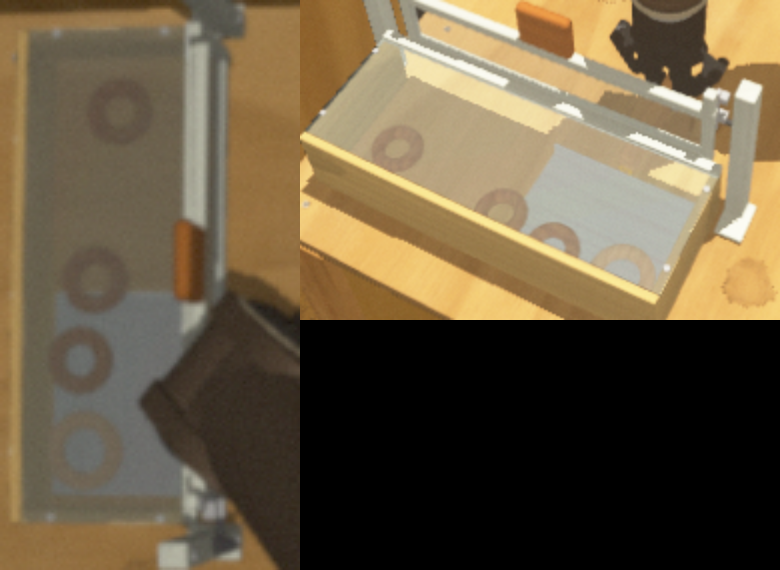

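Both rings lie on the blade at its front; B still beside it. Draw out.

```bash
python3 -m creep '{"dp":[[0,-0.005,0],[0,-0.01,0],[0,-0.015,0],[0,-0.02,0],[0,-0.02,0]],"turn":[0,0,0,0,0]}'
python3 -m creep '{"dp":[[0,-0.02,0],[0,-0.02,0],[0,-0.02,0],[0,-0.02,0],[0,-0.02,0]],"turn":[0,0,0,0,0]}'
python3 -m creep '{"dp":[[0,-0.02,0],[0,-0.02,0],[0,-0.02,0],[0,-0.02,0],[0,-0.02,0]],"turn":[0,0,0,0,0]}'
python3 -m creep '{"dp":[[0,-0.015,0],[0,-0.01,0],[0,-0.006,0],[0,-0.004,0],[0,0,0]],"turn":[0,0,0,0,0]}'
python3 - <<'E'
from h import *
t=env.read_camera('top');cv2.imwrite('pics/t4.png',t)
cv2.imwrite('pics/c6.png',cv2.resize(t[150:350,105:355],None,fx=2.4,fy=2.4))
E
```

```text
t: 13.4
tool_pos: [0.4834, 0.1022, 0.0327]
orientation: [3.14, -0.002, 1.564]
contact_force: [0.3, 4.8, 6.1]
width: 0.0171
finger_force: 59.7
t: 13.9
tool_pos: [0.4834, 0.0017, 0.0327]
orientation: [3.14, -0.002, 1.564]
contact_force: [0.5, 6.6, 6.0]
width: 0.0175
finger_force: 59.8
t: 14.4
tool_pos: [0.4832, -0.0982, 0.0327]
orientation: [3.14, -0.002, 1.564]
contact_force: [0.6, 7.0, 8.1]
width: 0.0173
finger_force: 60.0
t: 14.9
tool_pos: [0.4832, -0.1335, 0.0327]
orientation: [3.14, -0.001, 1.563]
contact_force: [0.6, 3.2, 8.7]
width: 0.0172
finger_force: 60.1
```

View pics/c6.png

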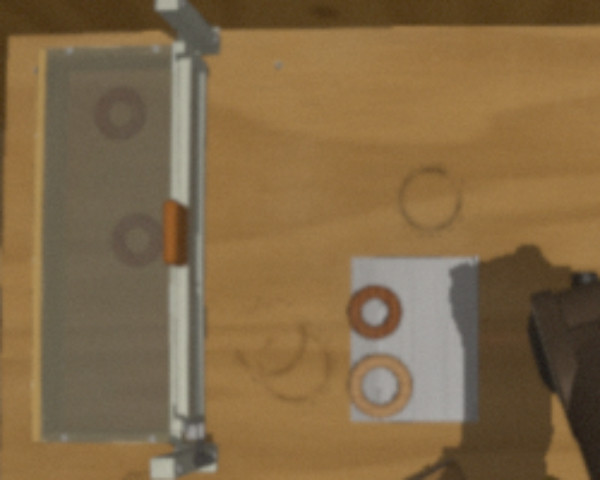

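Both rings (small at crop (375,312), large at (381,385)) are out on the blade; B and A remain under the ledge. Measure and release.

```bash
cat >> h.py <<'E'
def rings(t,roi,z=.0101):
    """wooden rings lying on the grey blade / in view: saturated contours with a hole"""
    x0,y0,x1,y1=roi; h=cv2.cvtColor(cv2.resize(t[y0:y1,x0:x1],None,fx=4,fy=4,interpolation=cv2.INTER_CUBIC),cv2.COLOR_BGR2HSV)
    m=(h[...,1]>70).astype(np.uint8); cs,_=cv2.findContours(m,cv2.RETR_LIST,cv2.CHAIN_APPROX_NONE); o=[]
    for c in cs:
        (u,v),r=cv2.minEnclosingCircle(c); a=cv2.contourArea(c)
        if 700<a<20000 and a>.75*np.pi*r*r:
            uv=((u+.5)/4-.5+x0,(v+.5)/4-.5+y0); o.append((np.round(uv,1).tolist(),round(r/4,1),plane('top',[uv],z)[0][:2].round(4).tolist()))
    return o
def bowl(t):
    h=cv2.cvtColor(t,cv2.COLOR_BGR2HSV); m=((h[...,0]>=20)&(h[...,0]<=40)&(h[...,1]>60)).astype(np.uint8)
    m[:,:380]=0; m[:,500:]=0; m[:250]=0; m[360:]=0
    m=cv2.morphologyEx(m,cv2.MORPH_OPEN,np.ones((3,3))); cs,_=cv2.findContours(m,cv2.RETR_EXTERNAL,cv2.CHAIN_APPROX_NONE)
    c=max(cs,key=cv2.contourArea); (u,v),r=cv2.minEnclosingCircle(c); return (u,v),r,cv2.boundingRect(c),plane('top',[(u,v)],.077)[0].round(4)
E
python3 -m creep '{"dp":[[0,0,0],[0,0,0],[0,0,0],[0,0,0],[0,0,0.01]],"turn":[0,0,0,0,0]}' -1
python3 -m creep '{"dp":[[0,0,0.03],[0,0,0.03],[0,0,0.03],[0,0,0.03],[0,0,0]],"turn":[-0.14,-0.14,-0.14,-0.14,-0.14]}'
python3 - <<'E'
from h import *
t=env.read_camera('top')
for r in rings(t,(252,258,300,325)): print(r)
print(bowl(t)); print(bowl(cv2.imread('pics/t1.png')),bowl(cv2.imread('pics/top0.png')))
print(env.get_state()['tool_pos'],env.get_state()['orientation'])
cv2.imwrite('pics/t5.png',t)
E
```

```text
t: 15.45
tool_pos: [0.4816, -0.1331, 0.0416]
orientation: [-3.139, -0.001, 1.563]
contact_force: [0.3, -0.7, -1.1]
width: 0.0852
finger_force: 0.0
t: 15.95
tool_pos: [0.4849, -0.1333, 0.1669]
orientation: [3.135, -0.003, 0.858]
contact_force: [-0.9, -0.1, -1.0]
width: 0.0854
finger_force: 0.0
([263.0, 310.3], 8.2, [0.4366, 0.0728])
([262.7, 310.2], 13.4, [0.4366, 0.0735])
([260.9, 279.7], 6.1, [0.5118, 0.0776])
([260.3, 279.6], 11.4, [0.5123, 0.079])
((444.0663757324219, 298.0486755371094), 32.72349548339844, (412, 267, 65, 64), array([ 0.4619, -0.3617,  0.077 ]))
((444.2097473144531, 298.349609375), 32.608638763427734, (415, 267, 62, 64), array([ 0.4612, -0.362 ,  0.077 ])) ((455.429443359375, 300.2366638183594), 42.92634963989258, (413, 266, 81, 65), array([ 0.4562, -0.3891,  0.077 ]))
[ 0.48399316 -0.13334998  0.16524971] [ 3.13715978e+00 -2.08573615e-03  8.49185581e-01]
```

```bash
python3 -m creep '{"dp":[[0.006,0.042,0],[0.006,0.042,0],[0.006,0.042,0],[0.006,0.042,0],[0.004,0.043,0]],"turn":[-0.145,-0.145,-0.145,-0.145,-0.145]}'
python3 -m creep '{"dp":[[0,0,-0.03],[0,0,-0.04],[0,0,-0.03],[0,0,-0.02],[0,0,0]],"turn":[-0.13,0,0,0,0]}'
python3 -m creep '{"dp":[[0,0,-0.01],[0,0,-0.006],[0,0,-0.003],[0,0,0],[0,0,0]],"turn":[0,0,0,0,0]}'
```

```text
t: 16.5
tool_pos: [0.5102, 0.0763, 0.1623]
orientation: [3.142, 0.001, 0.145]
contact_force: [0.7, -0.8, -0.2]
width: 0.0855
finger_force: 0.0
t: 17.0
tool_pos: [0.508, 0.0746, 0.0397]
orientation: [3.141, 0.006, 0.021]
contact_force: [-0.5, -0.3, 0.3]
width: 0.0853
finger_force: 0.0
t: 17.5
tool_pos: [0.5107, 0.0748, 0.0238]
orientation: [-3.142, -0.001, 0.018]
contact_force: [-0.6, -0.1, -0.4]
width: 0.085
finger_force: 0.0
```

```bash
python3 -m creep '{"dp":[[0,0.003,-0.003],[0,0,0],[0,0,0],[0,0,0],[0,0,0]],"turn":[0,0,0,0,0]}' 1
python3 -m creep '{"dp":[[0,0,0],[0,0,0],[0,0,0]],"turn":[0,0,0]}'
python3 -m creep '{"dp":[[0,0,0.02],[0,0,0.04],[0,0,0.04],[0,0,0.03],[0,0,0]],"turn":[0,0,0,0,0]}'
```

```text
t: 18.0
tool_pos: [0.5105, 0.0781, 0.0212]
orientation: [3.141, -0.001, 0.018]
contact_force: [-3.0, 0.0, 11.0]
width: 0.0512
finger_force: 60.4
t: 18.3
tool_pos: [0.5105, 0.0781, 0.0212]
orientation: [3.142, -0.001, 0.018]
contact_force: [-3.4, -0.3, 10.0]
width: 0.0512
finger_force: 60.4
t: 18.8
tool_pos: [0.5128, 0.0784, 0.1546]
orientation: [-3.141, -0.007, 0.018]
contact_force: [-0.4, -0.7, -0.2]
width: 0.0511
finger_force: 62.5
```

```bash
python3 -m creep '{"dp":[[-0.004,-0.025,0],[-0.004,-0.037,0],[-0.004,-0.037,0],[-0.004,-0.037,0],[-0.004,-0.037,0]],"turn":[0,0,0,0,0]}'
python3 -m creep '{"dp":[[-0.004,-0.037,0],[-0.004,-0.037,0],[-0.004,-0.037,0],[-0.004,-0.037,0],[-0.004,-0.037,0]],"turn":[0,0,0,0,0]}'
python3 -m creep '{"dp":[[-0.004,-0.037,0],[-0.004,-0.03,0],[-0.003,-0.015,-0.02],[0,0,-0.03],[0,0,-0.03]],"turn":[0,0,0,0,0]}'
python3 -m creep '{"dp":[[0,0,-0.005],[0,0,0],[0,0,0]],"turn":[0,0,0]}'
```

```text
t: 19.3
tool_pos: [0.4896, -0.0965, 0.1496]
orientation: [-3.142, 0.001, 0.018]
contact_force: [0.7, -0.1, -0.2]
width: 0.0512
finger_force: 62.5
t: 19.8
tool_pos: [0.4696, -0.2815, 0.1494]
orientation: [-3.141, 0.001, 0.018]
contact_force: [0.0, -0.4, -0.6]
width: 0.051
finger_force: 62.5
t: 20.3
tool_pos: [0.4587, -0.363, 0.0687]
orientation: [3.141, 0.0, 0.016]
contact_force: [-0.8, -0.3, -1.9]
width: 0.051
finger_force: 62.5
t: 20.6
tool_pos: [0.4601, -0.3623, 0.0662]
orientation: [3.141, -0.001, 0.019]
contact_force: [0.9, 0.1, 0.2]
width: 0.0507
finger_force: 62.6
```

```bash
python3 -m creep '{"dp":[[0,0,0],[0,0,0],[0,0,0],[0,0,0],[0,0,0.02]],"turn":[0,0,0,0,0]}' -0.6
python3 -m creep '{"dp":[[0,0,0.04],[0,0.005,0.03],[-0.002,0.03,0],[-0.002,0.04,0],[-0.002,0.04,0]],"turn":[0,0,0,0,0]}'
python3 -m creep '{"dp":[[-0.002,0.04,0],[-0.002,0.04,0],[-0.002,0.04,0],[-0.002,0.04,0],[-0.002,0.04,0]],"turn":[0,0,0,0,0]}' -1
python3 - <<'E'
from h import *
t=env.read_camera('top');cv2.imwrite('pics/t6.png',t);s=env.read_camera('scene')
for r in rings(t,(252,258,300,325)): print(r)
print(bowl(t)); cv2.imwrite('pics/c7.png',np.hstack([cv2.resize(t[150:350,360:510],None,fx=2,fy=2),cv2.resize(s[150:350,250:470],None,fx=2,fy=2)]))
print(env.get_state()['tool_pos'])
E
```

```text
t: 21.1
tool_pos: [0.458, -0.3613, 0.0836]
orientation: [-3.139, 0.003, 0.018]
contact_force: [-0.7, 0.2, -0.5]
width: 0.0681
finger_force: 0.0
t: 21.6
tool_pos: [0.4532, -0.2463, 0.1558]
orientation: [3.141, -0.001, 0.017]
contact_force: [0.9, 1.0, -0.5]
width: 0.0683
finger_force: 0.0
t: 22.1
tool_pos: [0.4432, -0.0457, 0.1557]
orientation: [3.141, -0.001, 0.018]
contact_force: [1.1, 0.3, 0.1]
width: 0.0855
finger_force: 0.0
([263.0, 310.4], 8.0, [0.4364, 0.0727])
((444.097412109375, 297.9610290527344), 32.77418899536133, (413, 267, 64, 64), array([ 0.4621, -0.3618,  0.077 ]))
[ 0.44327137 -0.0419181   0.15583524]
```

View pics/c7.png

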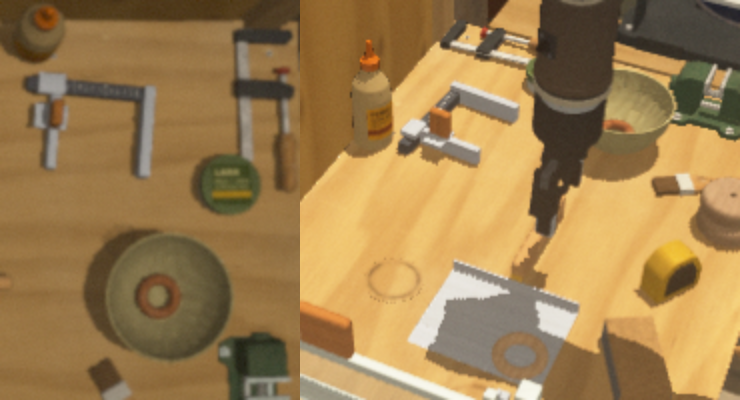

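The first small ring lies in the bowl's middle (crop (158,297)); the large one is alone on the blade. Take it.

```bash
python3 -m creep '{"dp":[[-0.002,0.04,0],[-0.002,0.04,-0.03],[-0.002,0.03,-0.04],[-0.001,0.006,-0.03],[0,0,-0.02]],"turn":[0,0,0,0,-0.018]}'
python3 -m creep '{"dp":[[0,0,-0.01],[0,0,-0.005],[0,0,-0.001],[0,0,0]],"turn":[0,0,0,0]}'
python3 -m creep '{"dp":[[0,0,0],[0,0,0],[0,0,0],[0,0,0],[0,0,0]],"turn":[0,0,0,0,0]}' 1
python3 -m creep '{"dp":[[0,0,0],[0,0,0]],"turn":[0,0]}'
```

```text
t: 22.7
tool_pos: [0.4356, 0.0699, 0.0336]
orientation: [-3.141, 0.002, 0.003]
contact_force: [-0.4, -1.0, 0.5]
width: 0.0856
finger_force: 0.0
t: 23.1
tool_pos: [0.4371, 0.0685, 0.0201]
orientation: [-3.142, -0.001, -0.001]
contact_force: [-0.5, 0.1, 0.2]
width: 0.0853
finger_force: 0.0
t: 23.6
tool_pos: [0.4371, 0.0687, 0.0211]
orientation: [3.141, -0.002, -0.0]
contact_force: [-4.8, -1.5, 20.7]
width: 0.0602
finger_force: 59.9
t: 23.8
tool_pos: [0.4371, 0.0687, 0.0211]
orientation: [3.141, -0.002, -0.0]
contact_force: [-4.7, -0.8, 20.6]
width: 0.06
finger_force: 59.9
```

```bash
python3 -m creep '{"dp":[[0,0,0.015],[0,0,0.04],[0,0,0.04],[0,0,0.03],[0,0,0]],"turn":[0,0,0,0,0]}'
python3 -m creep '{"dp":[[0.014,-0.022,0],[0.02,-0.035,0],[0.02,-0.035,0],[0.02,-0.035,0],[0.02,-0.035,0]],"turn":[0.13,0.13,0.13,0.13,0.13]}'
python3 -m creep '{"dp":[[0.02,-0.035,0],[0.02,-0.035,0],[0.02,-0.035,0],[0.02,-0.035,0],[0.02,-0.035,0]],"turn":[0.13,0.13,0.13,0.13,0.13]}'
python3 -m creep '{"dp":[[0.01,-0.032,0],[0,0,0],[0,0,0]],"turn":[0.13,0.042,0]}'
python3 - <<'E'
from h import *
st=env.get_state();print(st['tool_pos'],st['orientation'])
t=env.read_camera('top');s=env.read_camera('scene');print(bowl(t))
cv2.imwrite('pics/c8.png',np.hstack([cv2.resize(t[150:350,340:490],None,fx=2,fy=2),cv2.resize(s[150:350,250:470],None,fx=2,fy=2)]))
E
```

```text
t: 24.3
tool_pos: [0.4388, 0.0691, 0.1485]
orientation: [-3.141, -0.008, -0.0]
contact_force: [0.9, 0.3, -0.7]
width: 0.0599
finger_force: 64.6
t: 24.8
tool_pos: [0.5307, -0.0949, 0.1439]
orientation: [-3.141, 0.0, 0.655]
contact_force: [0.5, -0.1, -0.7]
width: 0.0599
finger_force: 64.6
t: 25.3
tool_pos: [0.6305, -0.27, 0.1435]
orientation: [-3.141, 0.0, 1.305]
contact_force: [1.3, -0.2, -0.1]
width: 0.0596
finger_force: 64.6
t: 25.6
tool_pos: [0.6396, -0.3015, 0.1427]
orientation: [-3.14, -0.001, 1.47]
contact_force: [-0.7, 0.6, -0.7]
width: 0.0598
finger_force: 64.6
[ 0.63960831 -0.30146972  0.14265105] [-3.13989973e+00 -8.77943997e-04  1.47028638e+00]
((431.5, 298.0), 29.03886604309082, (413, 269, 24, 59), array([ 0.4625, -0.3314,  0.077 ]))
```

View pics/c8.png

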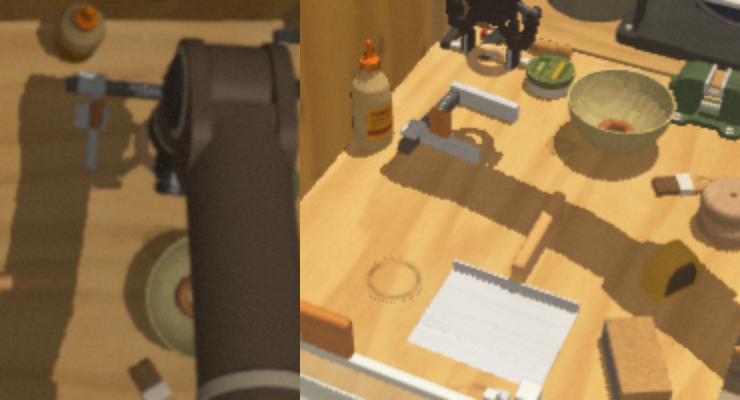

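The ring is held (top right of the scene crop) over the gauge gap; I check the gauge frame against the scene view before lowering.

```bash
python3 - <<'E'
from h import *
o=np.array([.6366,-.3389,0]);Y=np.array([.995,-.0985,0]);X=np.array([-.0985,-.995,0]);Z=np.array([0,0,1.])
f=lambda x,y,z:o+x*X+y*Y+z*Z
for nm,p in [('fixed near top inner',(0,-.028,.03)),('fixed far',(0,.086,.03)),('slide inner near',(-.105,-.028,.028)),('tab top',(-.112,.036,.072)),('ring spot',(-.038,0,.0075))]:
    print(nm,f(*p).round(4),proj('scene',f(*p)).round(1),proj('top',f(*p)).round(1))
p,q=plane('scene',[(359,205)],.03)[0],plane('scene',[(340,226)],.028)[0]; print(p,q)
E
```

```text
fixed near top inner [ 0.6087 -0.3361  0.03  ] [[357.6 204.3]] [[428.5 238.3]]
fixed far [ 0.7222 -0.3474  0.03  ] [[324.5 192.4]] [[431.6 192.7]]
slide inner near [ 0.6191 -0.2317  0.028 ] [[340.3 224.3]] [[386.1 234.6]]
tab top [ 0.6835 -0.231   0.072 ] [[319.6 206.1]] [[387.4 206. ]]
ring spot [ 0.6403 -0.3011  0.0075] [[342.9 214. ]] [[412.6 226.7]]
[ 0.60382226 -0.33467909  0.03      ] [ 0.61687921 -0.22454287  0.028     ]
```

```bash
python3 -m creep '{"dp":[[0,0.001,-0.03],[0,0,-0.04],[0,0,-0.03],[0,0,-0.012],[0,0,0]],"turn":[0,0,0,0,0]}'
python3 -m creep '{"dp":[[0,0,-0.006],[0,0,-0.004],[0,0,0],[0,0,0]],"turn":[0,0,0,0]}'
```

```text
t: 26.2
tool_pos: [0.6395, -0.2979, 0.0308]
orientation: [-3.139, -0.001, 1.473]
contact_force: [-0.2, 0.5, -0.3]
width: 0.0594
finger_force: 64.6
t: 26.6
tool_pos: [0.6408, -0.2995, 0.0232]
orientation: [3.14, 0.0, 1.472]
contact_force: [0.2, -0.0, -0.6]
width: 0.0596
finger_force: 64.6
```

```bash
python3 -m creep '{"dp":[[0,0,-0.003],[0,0,0],[0,0,0],[0,0,0],[0,0,0]],"turn":[0,0,0,0,0]}' -1
python3 -m creep '{"dp":[[0,0,0.02],[0,0,0.04],[0,0,0.04],[0.004,0.007,0.01],[0.004,0.007,0]],"turn":[0,0,0,-0.14,-0.14]}'
python3 -m creep '{"dp":[[0.005,0.008,0],[0.005,0.008,0],[0.005,0.008,0],[0.005,0.008,0],[0.005,0.008,0]],"turn":[-0.14,-0.14,-0.14,-0.14,-0.14]}'
python3 -m creep '{"dp":[[0.005,0.008,0],[0.005,0.006,0],[0.005,0.006,0],[0,0,0],[0,0,0]],"turn":[-0.14,-0.14,-0.14,-0.14,-0.031]}'
python3 - <<'E'
from h import *
t=env.read_camera('top');s=env.read_camera('scene');print(bowl(t))
cv2.imwrite('pics/c9.png',np.hstack([cv2.resize(t[150:350,340:490],None,fx=2,fy=2),cv2.resize(s[150:350,250:470],None,fx=2,fy=2)]))
E
```

```text
t: 27.1
tool_pos: [0.6405, -0.2993, 0.0194]
orientation: [3.141, 0.0, 1.472]
contact_force: [-0.1, -0.2, 0.2]
width: 0.0855
finger_force: 0.0
t: 27.6
tool_pos: [0.6502, -0.2859, 0.1345]
orientation: [3.135, -0.0, 1.186]
contact_force: [0.7, 0.4, -0.5]
width: 0.0855
finger_force: 0.0
t: 28.1
tool_pos: [0.674, -0.2446, 0.1312]
orientation: [3.141, -0.001, 0.487]
contact_force: [-0.2, -0.3, -0.0]
width: 0.0854
finger_force: 0.0
t: 28.6
tool_pos: [0.689, -0.2243, 0.1311]
orientation: [-3.141, -0.002, -0.101]
contact_force: [-0.6, 0.2, 0.1]
width: 0.0852
finger_force: 0.0
((445.57366943359375, 298.16314697265625), 32.3211669921875, (437, 267, 40, 64), array([ 0.4615, -0.3653,  0.077 ]))
```

View pics/c9.png

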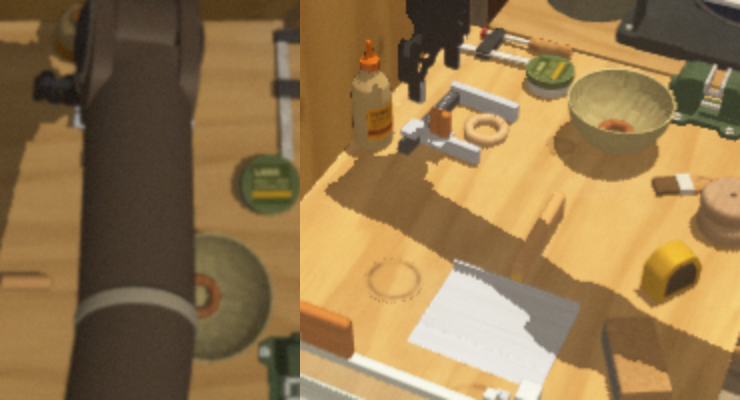

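The large ring lies flat in the gap (scene crop (487,129)). Now grip the tab.

```bash
python3 -m creep '{"dp":[[-0.005,-0.008,-0.02],[0,0,-0.03],[0,0,-0.024],[0,0,0],[0,0,0]],"turn":[0,0,0,0,0]}'
python3 -m creep '{"dp":[[0,0,0],[0,0,0],[0,0,0],[0,0,0],[0,0,0]],"turn":[0,0,0,0,0]}' 1
python3 -m creep '{"dp":[[0,0,0],[0,0,0],[0,0,0]],"turn":[0,0,0]}'
```

```text
t: 29.2
tool_pos: [0.6834, -0.2334, 0.0558]
orientation: [-3.141, 0.0, -0.097]
contact_force: [0.4, -0.5, 1.1]
width: 0.0852
finger_force: 0.0
t: 29.7
tool_pos: [0.6836, -0.2333, 0.0558]
orientation: [3.141, -0.001, -0.099]
contact_force: [-0.1, -0.5, 5.8]
width: 0.0132
finger_force: 62.0
t: 30.0
tool_pos: [0.6836, -0.2336, 0.0558]
orientation: [3.141, -0.001, -0.099]
contact_force: [-0.4, -1.5, 4.8]
width: 0.0136
finger_force: 61.1
```

```bash
python3 -m creep '{"dp":[[-0.001,-0.008,0],[-0.001,-0.008,0],[-0.001,-0.008,0],[-0.0005,-0.008,0],[0,0,0]],"turn":[0,0,0,0,0]}'
python3 -m creep '{"dp":[[-0.0005,-0.005,0],[0,0,0],[0,0,0]],"turn":[0,0,0]}'
python3 -m creep '{"dp":[[-0.0005,-0.004,0],[0,0,0],[0,0,0]],"turn":[0,0,0]}'
python3 -m creep '{"dp":[[-0.0005,-0.003,0],[0,0,0],[0,0,0]],"turn":[0,0,0]}'
```

```text
t: 30.5
tool_pos: [0.6801, -0.2673, 0.0558]
orientation: [3.141, -0.001, -0.1]
contact_force: [1.1, 1.8, 5.9]
width: 0.0136
finger_force: 61.3
t: 30.8
tool_pos: [0.6797, -0.2709, 0.0558]
orientation: [3.141, -0.001, -0.099]
contact_force: [0.7, 0.2, 6.5]
width: 0.0129
finger_force: 61.3
t: 31.1
tool_pos: [0.6793, -0.2748, 0.0558]
orientation: [3.142, -0.001, -0.099]
contact_force: [0.2, 2.4, 5.7]
width: 0.0133
finger_force: 61.3
t: 31.4
tool_pos: [0.679, -0.2776, 0.0558]
orientation: [-3.142, -0.001, -0.099]
contact_force: [1.6, 0.9, 6.0]
width: 0.013
finger_force: 61.3
```

```bash
python3 -m creep '{"dp":[[-0.0003,-0.003,0],[0,0,0],[0,0,0]],"turn":[0,0,0]}'
python3 -m creep '{"dp":[[-0.0003,-0.003,0],[0,0,0],[0,0,0]],"turn":[0,0,0]}'
python3 -m creep '{"dp":[[-0.0003,-0.002,0],[0,0,0],[0,0,0],[0,0,0],[0,0,0]],"turn":[0,0,0,0,0]}'
```

```text
t: 31.7
tool_pos: [0.6788, -0.2799, 0.0558]
orientation: [-3.141, -0.001, -0.099]
contact_force: [1.8, 3.0, 5.3]
width: 0.0133
finger_force: 61.3
t: 32.0
tool_pos: [0.6786, -0.2824, 0.0558]
orientation: [-3.14, -0.001, -0.098]
contact_force: [1.3, 3.8, 6.0]
width: 0.0133
finger_force: 61.3
t: 32.5
tool_pos: [0.6784, -0.2839, 0.0559]
orientation: [-3.14, -0.001, -0.098]
contact_force: [1.1, 3.4, 6.1]
width: 0.0134
finger_force: 61.3
```

```bash
python3 -m creep '{"dp":[[-0.0002,-0.002,0],[0,0,0],[0,0,0],[0,0,0],[0,0,0]],"turn":[0,0,0,0,0]}'
python3 -m creep '{"dp":[[0,0,0],[0,0,0],[0,0,0],[0,0,0],[0,0,0]],"turn":[0,0,0,0,0]}' -1
python3 -m creep '{"dp":[[0,0,0.03],[0,0,0.04],[0,0,0.04],[-0.01,0.01,0.04],[-0.02,0.04,0]],"turn":[0,0,0,0.14,0.14]}'
python3 -m creep '{"dp":[[-0.03,0.02,0],[-0.04,0.02,0],[-0.04,0.02,0],[-0.03,0.02,0],[-0.02,0.02,0]],"turn":[0.14,0.14,0.14,0.14,0.14]}'
python3 - <<'E'
from h import *
t=env.read_camera('top');s=env.read_camera('scene');print(bowl(t));print(env.get_state()['tool_pos'])
cv2.imwrite('pics/t7.png',t);cv2.imwrite('pics/s7.png',s)
cv2.imwrite('pics/c10.png',np.vstack([np.hstack([cv2.resize(t[170:260,360:460],(360,324)),cv2.resize(s[165:255,280:390],(396,324))]),cv2.resize(t[150:350,105:495],(756,270))[:,:756]]))
E
```

```text
t: 33.0
tool_pos: [0.6782, -0.2855, 0.0558]
orientation: [-3.139, -0.001, -0.098]
contact_force: [1.1, 5.4, 7.0]
width: 0.0132
finger_force: 61.3
t: 33.5
tool_pos: [0.6768, -0.2879, 0.055]
orientation: [3.141, 0.001, -0.1]
contact_force: [1.0, -0.0, -0.7]
width: 0.0838
finger_force: 0.0
t: 34.0
tool_pos: [0.6497, -0.243, 0.2117]
orientation: [3.133, -0.008, 0.18]
contact_force: [2.1, 0.4, 0.2]
width: 0.0855
finger_force: 0.0
t: 34.5
tool_pos: [0.4848, -0.1371, 0.2054]
orientation: [3.141, 0.002, 0.886]
contact_force: [0.5, -0.0, -0.2]
width: 0.0852
finger_force: 0.0
((444.0, 298.31146240234375), 32.60047912597656, (413, 267, 64, 64), array([ 0.4613, -0.3615,  0.077 ]))
[ 0.48482936 -0.13514969  0.20575518]
```

View pics/c10.png

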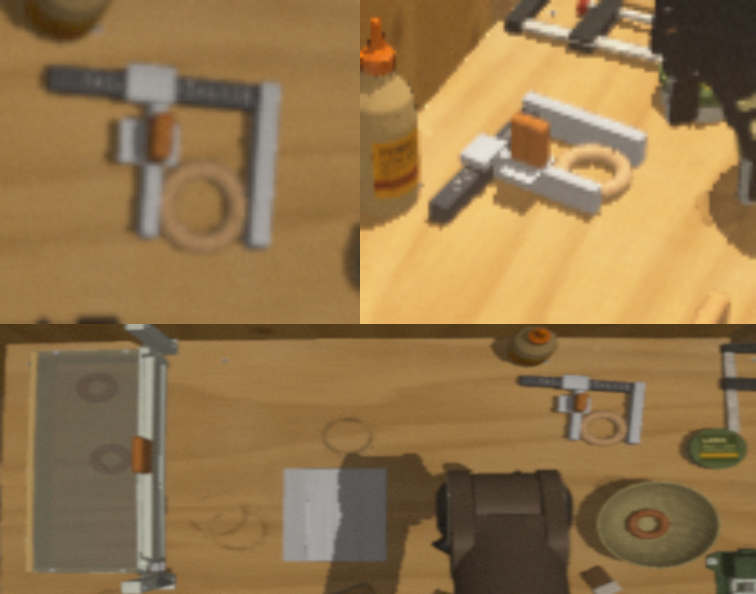

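Jaws are shut on the ring (tab moved ≈39 mm), gate still up, scoop unmoved, A and B remain. Second trip: blade centred at x≈0.655 to take both.

```bash
python3 -m creep '{"dp":[[0,0,-0.02],[0,0,-0.03],[0,0,-0.03],[0,0,-0.03],[-0.002,0.001,-0.03]],"turn":[0.14,0.14,0.14,0.14,0.12]}'
python3 -m creep '{"dp":[[0,0,-0.025],[0,0,-0.008],[0,0,0],[0,0,0]],"turn":[0,0,0,0]}'
python3 -m creep '{"dp":[[0,0,0],[0,0,0],[0,0,0],[0,0,0],[0,0,0]],"turn":[0,0,0,0,0]}' 1
python3 -m creep '{"dp":[[0,0,0],[0,0,0],[0,0,0]],"turn":[0,0,0]}'
```

```text
t: 35.1
tool_pos: [0.4861, -0.1371, 0.0643]
orientation: [3.14, 0.0, 1.564]
contact_force: [-0.4, -0.1, 0.7]
width: 0.0855
finger_force: 0.0
t: 35.5
tool_pos: [0.4862, -0.1365, 0.0332]
orientation: [3.14, 0.0, 1.56]
contact_force: [0.0, 0.2, -0.0]
width: 0.085
finger_force: 0.0
t: 36.0
tool_pos: [0.4854, -0.1364, 0.0328]
orientation: [3.141, 0.001, 1.561]
contact_force: [-2.1, 0.4, 5.4]
width: 0.0172
finger_force: 58.6
t: 36.3
tool_pos: [0.4854, -0.1364, 0.0328]
orientation: [3.141, 0.001, 1.562]
contact_force: [-1.4, -0.0, 6.9]
width: 0.0171
finger_force: 58.7
```

```bash
python3 -m creep '{"dp":[[0.02,0,0],[0.03,0,0],[0.035,0,0],[0.035,0,0],[0.03,0,0]],"turn":[0,0.005,0,0,0]}'
python3 -m creep '{"dp":[[0.02,0,0],[0,0.02,0],[0,0.025,0],[0,0.025,0],[0,0.02,0]],"turn":[0,0,0,0,0]}'
python3 - <<'E'
from h import *
t=env.read_camera('top')
h=cv2.cvtColor(t,cv2.COLOR_BGR2HSV); m=((h[...,1]<45)&(h[...,2]>60)).astype(np.uint8); m[:,:205]=0;m[:,300:]=0;m[:165]=0
n,_,st,_=cv2.connectedComponentsWithStats(m); i=1+st[1:,4].argmax(); print(st[i])
x,y,w,hh=st[i][:4]; print(plane('top',[(x,y),(x,y+hh-1)],0).round(4))
cs=np.argwhere(_ is not None)
for r in (y+5,y+hh-6): c=np.where(m[r])[0]; print(r,c.min(),c.max())
cv2.imwrite('pics/t8.png',t)
E
```

```text
t: 36.8
tool_pos: [0.6365, -0.1362, 0.0329]
orientation: [-3.141, 0.0, 1.567]
contact_force: [-4.2, 0.7, 8.7]
width: 0.0167
finger_force: 60.2
t: 37.3
tool_pos: [0.6557, -0.0461, 0.0329]
orientation: [3.141, 0.001, 1.566]
contact_force: [0.1, -4.3, 4.5]
width: 0.0172
finger_force: 59.3
[ 216  189   52   68 3429]
[[0.7422 0.1926 0.    ]
 [0.5722 0.1913 0.    ]]
194 216 266
251 216 267
```

```bash
python3 -m creep '{"dp":[[0,0.02,0],[0,0.025,0],[0,0.025,0],[0,0.02,0],[0,0.02,0]],"turn":[0,0,0,0,0]}'
python3 -m creep '{"dp":[[0,0.02,0],[0,0.02,0],[0,0.02,0],[0,0.015,0],[0,0.008,0]],"turn":[0,0,0,0,0]}'
python3 -m creep '{"dp":[[0,0.006,0],[0,0.006,0],[0,0.005,0],[0,0.003,0],[0,0,0]],"turn":[0,0,0,0,0]}'
python3 - <<'E'
from h import *
t=env.read_camera('top');s=env.read_camera('scene')
cv2.imwrite('pics/c11.png',np.hstack([cv2.resize(t[160:350,115:215],None,fx=3,fy=3),cv2.copyMakeBorder(cv2.resize(s[300:460,140:380],None,fx=2,fy=2),0,250,0,0,0)]))
E
```

```text
t: 37.85
tool_pos: [0.656, 0.0622, 0.0328]
orientation: [3.141, 0.002, 1.565]
contact_force: [0.8, -5.2, 5.1]
width: 0.0175
finger_force: 59.5
t: 38.35
tool_pos: [0.6558, 0.1466, 0.0329]
orientation: [3.141, 0.001, 1.566]
contact_force: [-0.5, -6.0, 7.3]
width: 0.0172
finger_force: 59.9
t: 38.85
tool_pos: [0.6562, 0.165, 0.0329]
orientation: [3.141, 0.002, 1.565]
contact_force: [0.7, -4.1, 6.9]
width: 0.0171
finger_force: 59.6
```

View pics/c11.png

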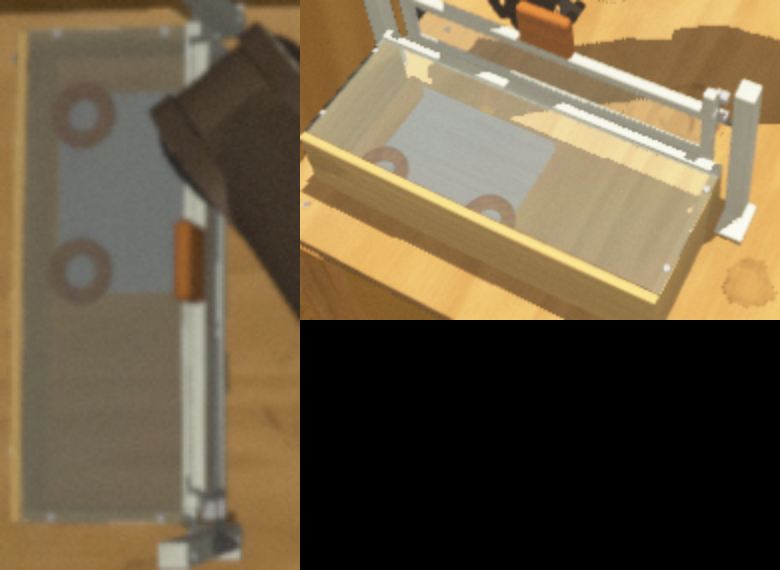

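Both rings sit on the blade's front corners with their centres well inside. Draw out.

```bash
python3 -m creep '{"dp":[[0,-0.005,0],[0,-0.01,0],[0,-0.015,0],[0,-0.018,0],[0,-0.018,0]],"turn":[0,0,0,0,0]}'
python3 -m creep '{"dp":[[0,-0.02,0],[0,-0.02,0],[0,-0.02,0],[0,-0.02,0],[0,-0.02,0]],"turn":[0,0,0,0,0]}'
python3 -m creep '{"dp":[[0,-0.02,0],[0,-0.02,0],[0,-0.02,0],[0,-0.02,0],[0,-0.02,0]],"turn":[0,0,0,0,0]}'
python3 -m creep '{"dp":[[0,-0.015,0],[0,-0.01,0],[0,-0.006,0],[0,-0.003,0],[0,0,0]],"turn":[0,0,0,0,0]}'
python3 -m creep '{"dp":[[0,0,0],[0,0,0],[0,0,0],[0,0,0],[0,0,0.01]],"turn":[0,0,0,0,0]}' -1
python3 -m creep '{"dp":[[0,0,0.03],[0,0,0.03],[0,0,0.03],[0,0,0.03],[0,0,0]],"turn":[-0.14,-0.14,-0.14,-0.14,-0.14]}'
python3 - <<'E'
from h import *
t=env.read_camera('top');cv2.imwrite('pics/t9.png',t)
for r in rings(t,(240,170,302,272)): print(r)
print(bowl(t)); print(env.get_state()['tool_pos'],env.get_state()['orientation'])
E
```

```text
t: 39.45
tool_pos: [0.6555, 0.1014, 0.0329]
orientation: [3.141, -0.002, 1.567]
contact_force: [0.4, 5.0, 4.9]
width: 0.0173
finger_force: 59.5
t: 39.95
tool_pos: [0.6555, 0.0009, 0.0329]
orientation: [3.141, -0.002, 1.567]
contact_force: [-0.5, 5.0, 5.2]
width: 0.0171
finger_force: 59.5
t: 40.45
tool_pos: [0.6554, -0.099, 0.0329]
orientation: [3.141, -0.002, 1.567]
contact_force: [0.7, 5.6, 5.6]
width: 0.0176
finger_force: 59.6
t: 40.95
tool_pos: [0.6554, -0.1335, 0.0328]
orientation: [3.141, -0.001, 1.566]
contact_force: [0.4, 2.6, 7.2]
width: 0.0172
finger_force: 59.7
t: 41.45
tool_pos: [0.6541, -0.1334, 0.0411]
orientation: [-3.139, -0.0, 1.566]
contact_force: [-0.4, -1.3, -1.4]
width: 0.0851
finger_force: 0.0
t: 41.95
tool_pos: [0.6579, -0.1331, 0.1684]
orientation: [3.135, -0.005, 0.861]
contact_force: [0.6, 1.1, 0.4]
width: 0.085
finger_force: 0.0
([258.6, 249.5], 6.1, [0.5868, 0.083])
([258.6, 196.6], 5.9, [0.7194, 0.0829])
((444.0, 298.0), 32.80253982543945, (412, 267, 65, 64), array([ 0.462 , -0.3615,  0.077 ]))
[ 0.65689483 -0.13292496  0.16622938] [ 3.13701656 -0.00318346  0.85266017]
```

Both rings came out, at (0.587,0.083) and (0.719,0.083). Pick the nearer.

```bash
python3 -m creep '{"dp":[[-0.014,0.043,0],[-0.014,0.043,0],[-0.014,0.043,0],[-0.014,0.043,0],[-0.014,0.043,0]],"turn":[-0.145,-0.145,-0.145,-0.145,-0.145]}'
python3 -m creep '{"dp":[[0,0.001,-0.03],[0,0,-0.04],[0,0,-0.03],[0,0,-0.025],[0,0,0]],"turn":[-0.13,0,0,0,0]}'
python3 -m creep '{"dp":[[0,0,-0.01],[0,0,-0.006],[0,0,0],[0,0,0]],"turn":[0,0,0,0]}'
```

```text
t: 42.5
tool_pos: [0.5842, 0.0833, 0.1624]
orientation: [-3.142, 0.0, 0.138]
contact_force: [0.6, 1.3, 0.2]
width: 0.0852
finger_force: 0.0
t: 43.0
tool_pos: [0.5825, 0.0824, 0.034]
orientation: [3.141, 0.007, 0.014]
contact_force: [0.1, 0.3, 0.3]
width: 0.0854
finger_force: 0.0
t: 43.4
tool_pos: [0.5858, 0.0828, 0.0221]
orientation: [-3.141, -0.001, 0.011]
contact_force: [0.1, 0.3, 1.2]
width: 0.0855
finger_force: 0.0
```

```bash
python3 -m creep '{"dp":[[0.001,0,-0.001],[0,0,0],[0,0,0],[0,0,0],[0,0,0]],"turn":[0,0,0,0,0]}' 1
python3 -m creep '{"dp":[[0,0,0],[0,0,0],[0,0,0.02],[0,0,0.04],[0,0,0.04]],"turn":[0,0,0,0,0]}'
python3 -m creep '{"dp":[[-0.005,-0.015,0.03],[-0.01,-0.035,0],[-0.01,-0.037,0],[-0.01,-0.037,0],[-0.01,-0.037,0]],"turn":[0,0,0,0,0]}'
python3 -m creep '{"dp":[[-0.01,-0.037,0],[-0.01,-0.037,0],[-0.01,-0.037,0],[-0.01,-0.037,0],[-0.01,-0.037,0]],"turn":[0,0,0,0,0]}'
python3 -m creep '{"dp":[[-0.01,-0.037,0],[-0.01,-0.037,0],[-0.01,-0.025,0],[0,0,0],[0,0,0]],"turn":[0,0,0,0,0]}'
```

```text
t: 43.9
tool_pos: [0.5868, 0.0829, 0.0214]
orientation: [-3.142, -0.001, 0.011]
contact_force: [-2.5, -0.2, 7.1]
width: 0.051
finger_force: 61.3
t: 44.4
tool_pos: [0.5856, 0.0827, 0.121]
orientation: [3.141, 0.002, 0.011]
contact_force: [1.3, 0.2, -1.1]
width: 0.0512
finger_force: 62.6
t: 44.9
tool_pos: [0.5407, -0.0796, 0.1507]
orientation: [3.141, -0.001, 0.011]
contact_force: [1.2, 0.2, -0.8]
width: 0.0513
finger_force: 62.6
t: 45.4
tool_pos: [0.4907, -0.2647, 0.1507]
orientation: [3.141, -0.0, 0.011]
contact_force: [0.0, -0.6, 0.2]
width: 0.051
finger_force: 62.6
t: 45.9
tool_pos: [0.4609, -0.3625, 0.1503]
orientation: [-3.141, 0.0, 0.01]
contact_force: [-0.1, 0.6, -0.7]
width: 0.0512
finger_force: 62.7
```

```bash
python3 - <<'E'
from h import *
print(bowl(env.read_camera('top')))
E
python3 -m creep '{"dp":[[0,0,-0.02],[0,0,-0.03],[0,0,-0.02],[0,0,-0.01],[0,0,0]],"turn":[0,0,0,0,0]}'
python3 -m creep '{"dp":[[0,0,0],[0,0,0],[0,0,0],[0,0,0],[0,0,0.02]],"turn":[0,0,0,0,0]}' -0.6
python3 -m creep '{"dp":[[0,0,0.04],[0,0.005,0.03],[0.01,0.03,0],[0.02,0.04,0],[0.02,0.04,0]],"turn":[0,0,0,0,0]}'
python3 -m creep '{"dp":[[0.025,0.04,0],[0.025,0.04,0],[0.025,0.04,0],[0.025,0.04,0],[0.025,0.04,0]],"turn":[0,0,0,0,0]}' -1
python3 - <<'E'
from h import *
t=env.read_camera('top');print(bowl(t));cv2.imwrite('pics/t10.png',t)
for r in rings(t,(240,170,302,272)): print(r)
for r in rings(t,(252,170,302,210)): print(r)
print(env.get_state()['tool_pos'])
E
```

```text
((443.559814453125, 297.9209289550781), 32.401611328125, (413, 266, 51, 65), array([ 0.4622, -0.3605,  0.077 ]))
t: 46.45
tool_pos: [0.4613, -0.3606, 0.0692]
orientation: [-3.14, 0.002, 0.013]
contact_force: [-0.2, 0.6, -0.7]
width: 0.0514
finger_force: 62.6
t: 46.95
tool_pos: [0.46, -0.3614, 0.0888]
orientation: [-3.139, 0.003, 0.011]
contact_force: [0.0, -0.6, 0.1]
width: 0.0682
finger_force: 0.0
t: 47.45
tool_pos: [0.5116, -0.2468, 0.1613]
orientation: [3.141, -0.001, 0.009]
contact_force: [1.5, 0.1, -0.3]
width: 0.0684
finger_force: 0.0
t: 47.95
tool_pos: [0.6372, -0.0457, 0.1609]
orientation: [3.141, -0.001, 0.011]
contact_force: [0.7, -0.5, -0.5]
width: 0.0853
finger_force: 0.0
((443.5569152832031, 298.28656005859375), 32.77602005004883, (413, 267, 64, 64), array([ 0.4613, -0.3605,  0.077 ]))
([258.7, 196.7], 5.7, [0.7191, 0.0829])
([258.7, 196.7], 5.7, [0.7191, 0.0829])
[ 0.64064964 -0.03534471  0.16110795]
```

```bash
python3 -m creep '{"dp":[[0.026,0.04,0],[0.026,0.04,0],[0.026,0.038,-0.03],[0,0,-0.04],[0,0,-0.03]],"turn":[0,0,0,0,0]}'
python3 -m creep '{"dp":[[0,0,-0.025],[0,0,-0.01],[0,0,-0.004],[0,0,0],[0,0,0]],"turn":[0,0,0,0,0]}'
```

```text
t: 48.5
tool_pos: [0.7115, 0.0694, 0.061]
orientation: [-3.141, 0.001, 0.014]
contact_force: [0.6, -0.5, -0.5]
width: 0.0854
finger_force: 0.0
t: 49.0
tool_pos: [0.713, 0.0674, 0.0259]
orientation: [-3.141, -0.003, 0.011]
contact_force: [1.0, -0.3, 0.5]
width: 0.0851
finger_force: 0.0
```

```bash
python3 -m creep '{"dp":[[0,0,0.02],[0.003,0.008,0],[0.003,0.0075,0],[0,0,0],[0,0,0]],"turn":[0,0,0,0,0]}'
python3 - <<'E'
from h import *
t=env.read_camera('top');s=env.read_camera('scene');print(env.get_state()['tool_pos'])
e=plane('scene',[(0,0)],0)
u=proj('scene',[(.719,.083,.01)])[0];print(u); u=u.astype(int)
cv2.imwrite('pics/c12.png',cv2.resize(s[u[1]-60:u[1]+50,u[0]-70:u[0]+70],None,fx=4,fy=4))
E
```

```text
t: 49.5
tool_pos: [0.7176, 0.0835, 0.0435]
orientation: [-3.142, 0.001, 0.012]
contact_force: [-0.3, -0.1, -0.4]
width: 0.0853
finger_force: 0.0
[0.71757061 0.08252691 0.04339201]
[252.95425667 291.94734781]
```

View pics/c12.png

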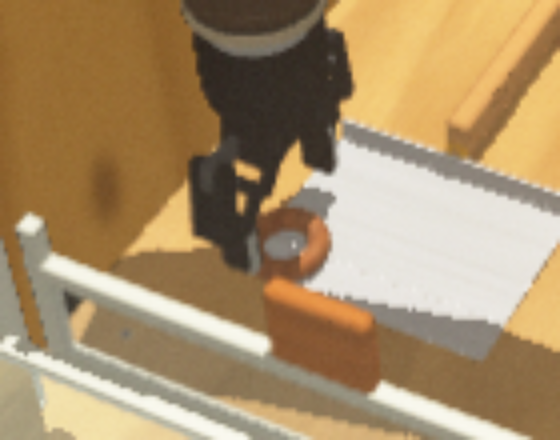

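The ring sits between the open fingers. That was my 15th picture, one over the limit of 14, so I will view no more and check the rest by numbers.

```bash
python3 -m creep '{"dp":[[0,0,-0.012],[0,0,-0.007],[0,0,-0.003],[0,0,0],[0,0,0]],"turn":[0,0,0,0,0]}'
python3 -m creep '{"dp":[[0,0,0],[0,0,0],[0,0,0],[0,0,0],[0,0,0]],"turn":[0,0,0,0,0]}' 1
python3 -m creep '{"dp":[[0,0,0],[0,0,0],[0,0,0.02],[0,0,0.03],[0,0,0.03]],"turn":[0,0,0,0,0]}'
python3 -m creep '{"dp":[[0,0,0.03],[0,0,0.02],[-0.005,-0.01,0],[-0.015,-0.03,0],[-0.02,-0.035,0]],"turn":[0,0,0,0,0]}'
python3 -m creep '{"dp":[[-0.02,-0.035,0],[-0.02,-0.035,0],[-0.02,-0.035,0],[-0.02,-0.035,0],[-0.02,-0.035,0]],"turn":[0,0,0,0,0]}'
```

```text
t: 50.1
tool_pos: [0.7179, 0.0828, 0.0219]
orientation: [3.142, 0.0, 0.011]
contact_force: [0.0, 0.3, 0.1]
width: 0.0852
finger_force: 0.0
t: 50.6
tool_pos: [0.7186, 0.083, 0.0234]
orientation: [-3.141, -0.002, 0.011]
contact_force: [-2.0, 0.2, 4.9]
width: 0.0507
finger_force: 61.6
t: 51.1
tool_pos: [0.7176, 0.0828, 0.1026]
orientation: [3.142, 0.001, 0.011]
contact_force: [0.1, 0.3, 0.7]
width: 0.0503
finger_force: 62.1
t: 51.6
tool_pos: [0.6771, 0.0082, 0.151]
orientation: [-3.141, 0.001, 0.014]
contact_force: [0.5, -1.1, -0.6]
width: 0.051
finger_force: 62.1
t: 52.1
tool_pos: [0.5759, -0.169, 0.1511]
orientation: [3.142, 0.001, 0.011]
contact_force: [0.8, 0.1, 1.2]
width: 0.0507
finger_force: 62.1
```

```bash
python3 -m creep '{"dp":[[-0.02,-0.034,0],[-0.02,-0.034,0],[-0.02,-0.034,0],[-0.02,-0.034,0],[-0.02,-0.034,0]],"turn":[0,0,0,0,0]}'
python3 -m creep '{"dp":[[-0.014,-0.022,0],[0,0,0],[0,0,0]],"turn":[0,0,0]}'
python3 - <<'E'
from h import *
print(bowl(env.read_camera('top')))
E
```

```text
t: 52.6
tool_pos: [0.4758, -0.3386, 0.1512]
orientation: [-3.141, 0.001, 0.011]
contact_force: [0.7, 0.4, -0.6]
width: 0.0509
finger_force: 62.1
t: 52.9
tool_pos: [0.4627, -0.3596, 0.1513]
orientation: [-3.141, 0.001, 0.009]
contact_force: [0.0, 0.9, -0.7]
width: 0.0509
finger_force: 62.1
((444.1666564941406, 298.21429443359375), 32.53694152832031, (413, 267, 51, 64), array([ 0.4615, -0.3619,  0.077 ]))
```

```bash
python3 -m creep '{"dp":[[0,-0.001,-0.02],[0,0,-0.03],[0,0,-0.015],[0,0,-0.008],[0,0,0]],"turn":[0,0,0,0,0]}'
python3 -m creep '{"dp":[[0,0,0],[0,0,0],[0,0,0],[0,0,0],[0,0,0.02]],"turn":[0,0,0,0,0]}' -0.6
python3 -m creep '{"dp":[[0,0,0.04],[0,0,0.04],[0,0.03,0.02],[0,0.04,0],[0,0.04,0]],"turn":[0,0,0,0,0]}'
python3 -m creep '{"dp":[[0,0.04,0],[0,0.04,0],[0,0.02,0],[0,0,0],[0,0,0]],"turn":[0,0,0,0,0]}' -1
python3 - <<'E'
from h import *
t=env.read_camera('top');s=env.read_camera('scene');b=bowl(t);print('bowl',b)
(u,v),r=b[0],b[1]
# brown ring pixels inside the bowl
h=cv2.cvtColor(t,cv2.COLOR_BGR2HSV); m=((h[...,0]<17)&(h[...,1]>90)).astype(np.uint8); yy,xx=np.mgrid[:480,:640]; m[np.hypot(xx-u,yy-v)>29]=0
cs,_=cv2.findContours(m,cv2.RETR_EXTERNAL,cv2.CHAIN_APPROX_NONE); c=max(cs,key=cv2.contourArea); e=cv2.minEnclosingCircle(c); print('rings in bowl',e,cv2.contourArea(c),cv2.fitEllipse(c),plane('top',[e[0]],.045)[0])
# scoop blade
m=((h[...,1]<45)&(h[...,2]>60)).astype(np.uint8); m[:,:205]=0;m[:,330:]=0;m[:165]=0;m[340:]=0
n,_,st,_c=cv2.connectedComponentsWithStats(m); x,y,w,hh,a=st[1+st[1:,4].argmax()]; print('blade',x,y,w,hh,a,plane('top',[(x,y),(x,y+hh-1)],0).round(4).tolist())
# tabs: gate grip in scene, jaw tab in top
def orange(i):
    h=cv2.cvtColor(i,cv2.COLOR_BGR2HSV); m=((h[...,0]>4)&(h[...,0]<16)&(h[...,1]>150)&(h[...,2]>60)).astype(np.uint8); n,_,st,ce=cv2.connectedComponentsWithStats(m); return [ce[k].round(1).tolist() for k in range(1,n) if st[k,4]>40]
print(orange(t)); print(orange(s)); print('expect gate tab scene',proj('scene',[(.581,.2475,.12),(.581,.2475,.18)]).round(1))
def rim(i): return cv2.imread('pics/'+i)
d=lambda a,b,x0,y0,x1,y1: np.abs(a[y0:y1,x0:x1].astype(int)-b[y0:y1,x0:x1]).mean()
print('gauge diff',d(t,rim('t7.png'),370,180,445,245),'tin',d(t,rim('top0.png'),455,225,490,260),'glue scene',d(s,cv2.imread('pics/scene0.png'),270,165,300,225))
print(env.get_state()['tool_pos'],env.get_state()['contact_force'])
E
```

```text
t: 53.45
tool_pos: [0.4639, -0.3592, 0.0781]
orientation: [-3.14, 0.001, 0.012]
contact_force: [0.5, 0.3, -0.3]
width: 0.0508
finger_force: 62.2
t: 53.95
tool_pos: [0.4626, -0.3594, 0.0974]
orientation: [-3.139, 0.003, 0.011]
contact_force: [0.9, 0.3, 0.4]
width: 0.0684
finger_force: 0.0
t: 54.45
tool_pos: [0.4641, -0.2495, 0.2004]
orientation: [3.14, -0.002, 0.01]
contact_force: [0.2, 1.7, 0.2]
width: 0.0685
finger_force: 0.0
t: 54.95
tool_pos: [0.4641, -0.1504, 0.1995]
orientation: [3.141, -0.001, 0.012]
contact_force: [0.2, 0.3, -0.2]
width: 0.0851
finger_force: 0.0
bowl ((444.0200500488281, 298.0501403808594), 32.703514099121094, (413, 267, 64, 64), array([ 0.4619, -0.3616,  0.077 ]))
rings in bowl ((439.6052551269531, 296.6052551269531), 12.7567720413208) 436.0 ((440.06121826171875, 296.93035888671875), (23.050071716308594, 24.32671546936035), 37.392906188964844) [ 0.46530456 -0.35753279  0.045     ]
blade 250 189 53 68 3443 [[0.7408, 0.1059, 0.0], [0.5715, 0.1056, 0.0]]
[[382.9, 158.6], [404.2, 207.4], [177.1, 246.6], [566.4, 266.9], [440.1, 296.6], [567.8, 408.5]]
[[537.6, 98.3], [545.3, 126.0], [353.0, 126.5], [348.2, 150.1], [576.5, 157.1], [284.4, 178.9], [326.7, 203.2], [407.6, 208.5], [261.4, 313.4], [152.8, 447.8]]
expect gate tab scene [[264.8 331. ]
 [262.5 312. ]]
gauge diff 2.0345982905982907 tin 5.36108843537415 glue scene 4.352592592592592
[ 0.4639264  -0.15151907  0.19919723] [ 0.58766026 -0.62273242  0.01486517]
```

```bash
python3 -c "
from station import env
print(env.close_job())"
```

```text
the job is handed in; nothing more can be done
None
```

I handed the job in at about 55 s: three small rings are in the bowl, the large ring is shut in the gauge, the gate is on its second notch, and the scoop is flat and clear of the ledge, all as checked in the camera images; the judge's result was not shown, and I viewed 15 pictures against the limit of 14.

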